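# Refill the counter display with dough pots

### The arm

A 6-joint arm with a two-finger parallel gripper is mounted at the origin on the work surface. World frame = base frame: x ahead of the robot, y to its left, z up, the work surface at z = 0. Lengths are in mm, angles in rad, forces in N, time in s.
With the tool pointing down it reaches from about 350 to 875 mm from the base axis. Payload 15.5 kg.
Tool frame: the origin (TCP) lies midway between the tips of the shut fingers; the grasp point (between the pads) lies 19 mm behind it; z points along the fingers, x is the direction in which the jaws open and shut, and the axes are right-handed (so a half turn about z gives the same grasp; the last joint's range is limited). The gripper opens to 85 mm and grips with 20 to 120 N. Pads are 22 mm wide; open, the fingers measure 114 mm over their backs; the gripper's body (76 mm by 85 mm) begins 54 mm behind the grasp point. The pads swing forward as they close: fully open they stand 13 mm farther back than shut.
Start: joints at [1.054, 0.494, 1.345, -0, 1.302, -0.096], TCP at [255.302, 570.48, 231.277] pointing down, gripper open.
Joint ranges: [-2.91, 2.91], [-0.82, 2.16], [0.22, 2.67], [-1.22, 4.37], [0.12, 2.79], [-3.08, 3.08]. Speed limits (rad/s): [1.89, 1.89, 2.57, 3.01, 3.01, 3.01].

### API

Orientations are given as a unit quaternion [x, y, z, w].
In Python, from plant import arm, cams gives the robot as it stands.
- The arm moves only by the shell command python3 -m handwheel 'ROWS' [FORCE]. ROWS is JSON, a list of rows, each a list of 7 numbers: the turn, a rotation vector about the tool's x, y, z in rad, then the shift along the tool's x, y, z in mm, then the closure, from -1 (fully open) to 1 (shut), so that 0 is half open. A call has 1 to 8 rows; each row shifts and turns the commanded pose from where the row before left it, along the tool's axes as they then stand; what a row does not reach is not made up. A row lasts 1/8 s, in which the tool goes at most 62.5 mm and 10.7 degrees, less where a joint would pass 70% of its speed; a pose out of reach is approached as far as the arm can. A call is refused whole if a number of a shift passes 62.5 or a number of a turn 0.188, either way. A call with a gripper value outside its range is refused whole. The fingers move at their own pace and stop on an object; FORCE is the grip in N (left out, the last holds). Time passes only in rows, so rows that do not move let the fingers close. It gives the time, the measured TCP pose, the force and the opening at its end, in the units of the state.
- arm.state(): the state, without advancing time (a new reading comes with each control period).
- cams.capture(name): name is "scene" or "top"; returns the picture (480x640x3 uint8, red, green, blue); there is no depth.
- cams.calibration(name): a dict with "camera_matrix" (3x3 intrinsics, pixels), "pose" (4x4, takes a point from camera to world coordinates). Camera axes: x right, y down, z forward; pixel columns grow to the right and rows downward; lengths in mm; the calibration is good to about 2 mm. A picture is of the moment at which its call begins. calibration takes no time and is no camera call.
- arm.hand_in(): hands the job in, once; it reports no verdict.
The state is a dict: "time": time; "q": joint angles; "joint_velocities": joint speeds; "effort": joint torques, N m; "tool_pos": TCP position; "tcp_rot": TCP orientation; "ft_force": force on the tool from outside, world axes, zero at the start; "moment": the same for the moment, N m; "finger_gap": finger opening in mm.
Only numpy, scipy, OpenCV 4.12 (cv2) and the standard library are available. Lean on these libraries where they do the work, as an engineer would, in place of code of your own. Each camera call takes 0.05 s, during which the arm holds its last target.

### The job

Refill the toy shop's counter display: throw the empty lidless tester pots from the black tray into the cardboard returns box, stand every full dough pot that is waiting on the counter upright in the tray, one to a cell, and press each yellow lid down until it is fully home. Then slide the loaded tray squarely into the display, rear wall first, until it stops against the back panel, and let go. Leave the other goods on the counter where they are.

Things in the scene. Friction and masses are not known exactly. Their poses are not given: they have to be found in the camera images.
- display: Counter display, fixed: a bay open at its front, between two aluminium runners under a clear hood (yellow header at the back, 155 mm high). Origin: on the counter, mid-bay; x points into the bay, from open front to back panel; y across, z up. No floor: tray slides on counter. Hood from x = -48 to 95 mm, 310 mm wide, underside 67 mm high (price rail), top 78 mm.
- bay_mouth (a point): Middle of the bay's mouth, at counter level, x = -95 mm in the display's frame. The flared runner ends are 306 mm apart here and narrow to 278 mm at x = -60 mm; from there straight runners, 278 mm apart, to the back panel. Lips on them reach inwards to 260 mm apart at 22.5 to 26.5 mm height; the tray's side rims run beneath them. Axes as the display's.
- bay_stop (a point): Middle of the back panel's front face, at counter level, x = 90 mm in the display's frame: the tray's rear wall stops here. Fully home, the tray's origin is at x = 4, y = 0 mm in the display's frame, and its front wall and pull bar stand out of the bay. Axes as the display's.
- tray: Black plastic tray, 172 (x) x 256 mm (y), 17 mm high, 0.35 kg, loose on the counter. Origin: centre of its underside; x points from pull bar to rear wall (the rear enters the display first). 2 x 3 cells of 80 x 80 mm, centres at x = +-42, y = -84, 0, 84 mm; floor 3 mm, outer walls 4 mm thick and 17 mm high, dividers 15 mm high. Side rims stick out to y = +-136 mm at 14 to 17 mm height.
- tray_bar (a point): Centre of the tray's steel pull bar, at x = -112 mm in the tray's frame, 37 mm above the counter: a flat bar 8 mm thick (along tray x), 100 mm long (along tray y), 28 to 46 mm above the counter, on a bracket at each end (y = +-46 mm); 22 mm free between the bar and the tray's front wall. Axes as the tray's.
- bin: Open cardboard returns box, fixed: 105 (x) x 150 (y) x 60 mm high, walls and floor 4 mm. Origin: centre of its underside.
- pot1: Full white modelling-dough pot with a yellow push-on lid, upright cylinder 56 mm across, 0.115 kg with its lid; body 44 mm high, lid top at 61 mm when fully proud and 55 mm when home. Origin: centre of its underside, z up. May be absent (None from the start).
- lid1 (a joint): How far the lid of pot1 is pushed down, m: 0 = standing 6 mm proud, 0.006 = fully home. It starts between 0 and 0.002, slides stiffly (about 8 N needed on the lid's top) and stays where it is left.
- pot2: Full white modelling-dough pot with a yellow push-on lid, upright cylinder 56 mm across, 0.115 kg with its lid; body 44 mm high, lid top at 61 mm when fully proud and 55 mm when home. Origin: centre of its underside, z up. May be absent (None from the start).
- lid2 (a joint): How far the lid of pot2 is pushed down, m: 0 = standing 6 mm proud, 0.006 = fully home. It starts between 0 and 0.002, slides stiffly (about 8 N needed on the lid's top) and stays where it is left.
- pot3: Full white modelling-dough pot with a yellow push-on lid, upright cylinder 56 mm across, 0.115 kg with its lid; body 44 mm high, lid top at 61 mm when fully proud and 55 mm when home. Origin: centre of its underside, z up. May be absent (None from the start).
- lid3 (a joint): How far the lid of pot3 is pushed down, m: 0 = standing 6 mm proud, 0.006 = fully home. It starts between 0 and 0.002, slides stiffly (about 8 N needed on the lid's top) and stays where it is left.
- pot4: Full white modelling-dough pot with a yellow push-on lid, upright cylinder 56 mm across, 0.115 kg with its lid; body 44 mm high, lid top at 61 mm when fully proud and 55 mm when home. Origin: centre of its underside, z up. May be absent (None from the start).
- lid4 (a joint): How far the lid of pot4 is pushed down, m: 0 = standing 6 mm proud, 0.006 = fully home. It starts between 0 and 0.002, slides stiffly (about 8 N needed on the lid's top) and stays where it is left.
- pot5: Full white modelling-dough pot with a yellow push-on lid, upright cylinder 56 mm across, 0.115 kg with its lid; body 44 mm high, lid top at 61 mm when fully proud and 55 mm when home. Origin: centre of its underside, z up. May be absent (None from the start).
- lid5 (a joint): How far the lid of pot5 is pushed down, m: 0 = standing 6 mm proud, 0.006 = fully home. It starts between 0 and 0.002, slides stiffly (about 8 N needed on the lid's top) and stays where it is left.
- empty1: Used-up tester pot, white, open and without a lid: 56 mm across, 46 mm high, wall 3 mm, 25 g, at first standing in a cell of the tray. Origin: centre of its underside. May be absent (None from the start).
- empty2: Used-up tester pot, white, open and without a lid: 56 mm across, 46 mm high, wall 3 mm, 25 g, at first standing in a cell of the tray. Origin: centre of its underside. May be absent (None from the start).
- empty3: Used-up tester pot, white, open and without a lid: 56 mm across, 46 mm high, wall 3 mm, 25 g, at first standing in a cell of the tray. Origin: centre of its underside. May be absent (None from the start).
- car: Bystander: red toy car, 76 x 34 x 33 mm high. Origin: centre of its underside.
- flask: Bystander: blue drinking bottle with black cap, 62 mm across, 160 mm tall. Origin: centre of its underside.
- tape: Bystander: roll of clear tape lying flat, 76 mm across, 19 mm high. Origin: centre of its underside.
- game: Bystander: blue boxed game standing on its side, 60 x 130 x 90 mm high. Origin: centre of its underside.
- doll: Bystander: wooden peg doll, 38 mm across, 75 mm tall. Origin: centre of its underside.

How it is judged (in metres and radians):
On the way, in this order (a step that is already met when the one before it is completed fails the run):
1. every empty is in the returns box, every full pot stands in the tray with its lid fully down, and the tray is still outside the display (x of pot1 in the frame of tray between -0.062 and 0.062 m and y of pot1 in the frame of tray between -0.104 and 0.104 m and z of pot1 in the frame of tray between -0.001 and 0.008 m and angle between each of pot1, pot2, pot3, pot4, pot5's own z axis and vertical below 0.12 rad and value of joint each of lid1, lid2, lid3, lid4, lid5 above 0.0045 m and x of pot2 in the frame of tray between -0.062 and 0.062 m and y of pot2 in the frame of tray between -0.104 and 0.104 m and z of pot2 in the frame of tray between -0.001 and 0.008 m and x of pot3 in the frame of tray between -0.062 and 0.062 m and y of pot3 in the frame of tray between -0.104 and 0.104 m and z of pot3 in the frame of tray between -0.001 and 0.008 m and x of pot4 in the frame of tray between -0.062 and 0.062 m and y of pot4 in the frame of tray between -0.104 and 0.104 m and z of pot4 in the frame of tray between -0.001 and 0.008 m and x of pot5 in the frame of tray between -0.062 and 0.062 m and y of pot5 in the frame of tray between -0.104 and 0.104 m and z of pot5 in the frame of tray between -0.001 and 0.008 m and x of empty1 in the frame of bin between -0.05 and 0.05 m and y of empty1 in the frame of bin between -0.073 and 0.073 m and z of each of empty1, empty2, empty3 in the frame of bin below 0.05 m and x of empty2 in the frame of bin between -0.05 and 0.05 m and y of empty2 in the frame of bin between -0.073 and 0.073 m and x of empty3 in the frame of bin between -0.05 and 0.05 m and y of empty3 in the frame of bin between -0.073 and 0.073 m and x of tray in the frame of display below -0.08 m), for 0.2 s.
2. the tray is slid fully home in the display (x of tray in the frame of display above -0.001 m and y of tray in the frame of display between -0.006 and 0.006 m and angle between the x axis of tray and the x axis of display, either way round below 0.05 rad and angle between tray's own z axis and vertical below 0.04 rad), for 0.2 s.
At the end, for the whole second after the job is handed in: Tray against the display's back panel (within 5 mm of fully home, within 6 mm of the middle, square within 0.05 rad, flat and at rest); every full pot upright in the tray on the floor of a cell; every lid pressed to within 1.5 mm of home; every empty inside the returns box (all of step 2 and x of pot1 in the frame of tray between -0.062 and 0.062 m and y of pot1 in the frame of tray between -0.104 and 0.104 m and z of pot1 in the frame of tray between -0.001 and 0.008 m and angle between each of pot1, pot2, pot3, pot4, pot5's own z axis and vertical below 0.12 rad and value of joint each of lid1, lid2, lid3, lid4, lid5 above 0.0045 m and x of pot2 in the frame of tray between -0.062 and 0.062 m and y of pot2 in the frame of tray between -0.104 and 0.104 m and z of pot2 in the frame of tray between -0.001 and 0.008 m and x of pot3 in the frame of tray between -0.062 and 0.062 m and y of pot3 in the frame of tray between -0.104 and 0.104 m and z of pot3 in the frame of tray between -0.001 and 0.008 m and x of pot4 in the frame of tray between -0.062 and 0.062 m and y of pot4 in the frame of tray between -0.104 and 0.104 m and z of pot4 in the frame of tray between -0.001 and 0.008 m and x of pot5 in the frame of tray between -0.062 and 0.062 m and y of pot5 in the frame of tray between -0.104 and 0.104 m and z of pot5 in the frame of tray between -0.001 and 0.008 m and x of empty1 in the frame of bin between -0.05 and 0.05 m and y of empty1 in the frame of bin between -0.073 and 0.073 m and z of each of empty1, empty2, empty3 in the frame of bin below 0.05 m and x of empty2 in the frame of bin between -0.05 and 0.05 m and y of empty2 in the frame of bin between -0.073 and 0.073 m and x of empty3 in the frame of bin between -0.05 and 0.05 m and y of empty3 in the frame of bin between -0.073 and 0.073 m and linear speed of tray below 0.01 m/s and linear speed of each of pot1, pot2, pot3, pot4, pot5 below 0.02 m/s); the robot touches nothing.
It fails at once if one of the other goods is pushed more than 6 cm away or knocked over (distance of any of car, flask, tape, game, doll from where it was at the start of the episode above 0.06 m or angle between any of car, flask, tape, game, doll's own z axis and vertical above 0.6 rad).
Of pot1, pot2, pot3, pot4, pot5 only 3 to 5 are there at a start; the rules pass over those that are not, and their reading is None.
Of empty1, empty2, empty3 only 1 to 2 are there at a start; the rules pass over those that are not, and their reading is None.
At some moment in a run one of pot1, pot2, pot3, pot4, pot5 may be knocked a few centimetres aside while the robot is not near it.
Once in a run the grip may slacken for a moment while it holds something.
It also fails if it takes over 210 s, if anything falls off the work surface, if the arm or the gripper's body presses on something with over 40 N, if the wrist force passes 120 N, or if a joint passes its speed limit or range.

## Working session

There is one attempt and no reset: what is moved stays moved. The work goes in short steps, Python scripts to look and compute and a shell command to move; the robot and the scene stay as the last step left them, time stands still between calls to the robot, and variables do not carry over. Pictures are saved under pics/ and viewed, and the job is handed in when it is done.

```bash
ls; mkdir -p pics; python3 - <<'E'
from plant import arm,cams
import cv2
print(arm.state())
for n in("scene","top"):
    c=cams.calibration(n);print(n,c)
    cv2.imwrite(f"pics/{n}0.png",cams.capture(n)[:,:,::-1])
E
```

```text
pics
{'time': 0.0, 'q': array([ 1.05450524e+00,  4.94214082e-01,  1.34614560e+00, -3.74222907e-05,
        1.30250767e+00, -9.55394448e-02]), 'joint_velocities': array([ 0.00172992,  0.0025194 , -0.00225587, -0.00180253, -0.00013814,
       -0.00070399]), 'effort': array([-3.93827082e-03, -8.82150578e+01, -3.83868313e+01, -4.03013610e-04,
        9.99855751e-03,  2.68250437e-05]), 'tool_pos': array([255.12518939, 570.14986021, 230.67614352]), 'tcp_rot': array([ 8.39177278e-01,  5.43857601e-01, -5.57157982e-04,  3.10027684e-04]), 'ft_force': array([ 0.0675281 , -0.93696693, -1.33996149]), 'moment': array([-0.02466148,  0.0540967 ,  0.0125476 ]), 'finger_gap': 85.72361479576723}
scene {'camera_matrix': array([[476.97381522,   0.        , 324.87881993],
       [  0.        , 476.97381522, 235.9926046 ],
       [  0.        ,   0.        ,   1.        ]]), 'pose': array([[ 6.83389936e-01,  5.02002638e-01, -5.30067493e-01,
         1.24456345e+03],
       [ 7.29954822e-01, -4.57911210e-01,  5.07428105e-01,
        -6.73180147e+02],
       [ 1.20063997e-02, -7.33696583e-01, -6.79371159e-01,
         9.05189299e+02],
       [ 0.00000000e+00,  0.00000000e+00,  0.00000000e+00,
         1.00000000e+00]])}
top {'camera_matrix': array([[482.24576461,   0.        , 322.08140428],
       [  0.        , 482.24576461, 231.33518572],
       [  0.        ,   0.        ,   1.        ]]), 'pose': array([[-1.55747700e-02, -9.95612520e-01,  9.22666653e-02,
         4.83115686e+02],
       [-9.99871810e-01,  1.51655063e-02, -5.13517513e-03,
        -1.77768026e+01],
       [ 3.71337395e-03, -9.23348168e-02, -9.95721092e-01,
         1.11263620e+03],
       [ 0.00000000e+00,  0.00000000e+00,  0.00000000e+00,
         1.00000000e+00]])}
```

View pics/scene0.png

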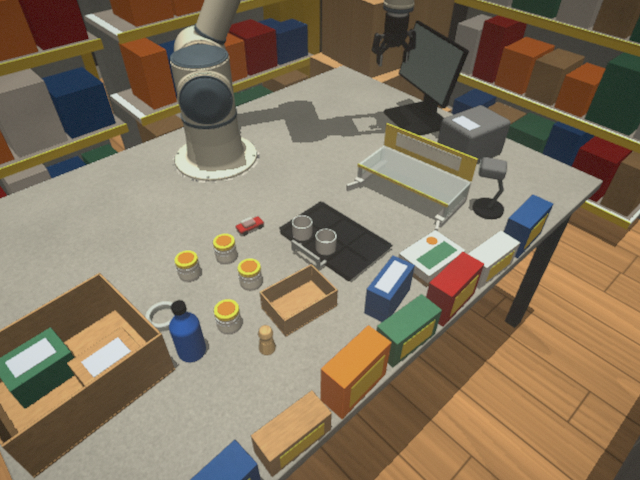

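View pics/top0.png

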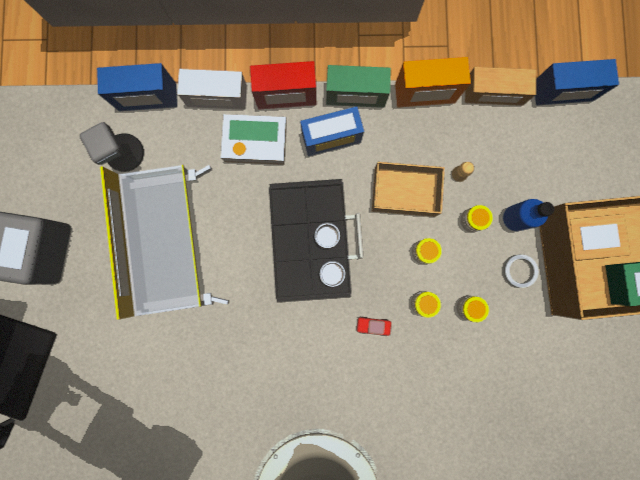

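The top view shows 4 full pots near pixels (480,217), (428,251), (427,305) and (475,309). Two empties stand in the tray at (327,236) and (331,273). The returns box is at (408,190), the display is on the left, and the pull bar is at x≈357.

```bash
cat > h.py <<'E'
import numpy as np, cv2
from plant import arm,cams
from scipy.spatial.transform import Rotation as R
def cap(n,name=None):
    im=cams.capture(n)[:,:,::-1].copy()
    if name: cv2.imwrite(f"pics/{name}.png",im)
    return im
def ray(n,p):
    c=cams.calibration(n);K=c["camera_matrix"];T=c["pose"]
    d=T[:3,:3]@np.linalg.solve(K,np.array([p[0],p[1],1.]))
    return T[:3,3],d/np.linalg.norm(d)
def onz(n,p,z):
    o,d=ray(n,p);return o+d*(z-o[2])/d[2]
def tri(p1,p2):
    o1,d1=ray("top",p1);o2,d2=ray("scene",p2)
    A=np.stack([d1,-d2],1);t=np.linalg.lstsq(A,o2-o1,rcond=None)[0]
    a=o1+t[0]*d1;b=o2+t[1]*d2
    return (a+b)/2,np.linalg.norm(a-b)
def proj(n,X):
    c=cams.calibration(n);T=np.linalg.inv(c["pose"]);v=c["camera_matrix"]@(T[:3,:3]@np.asarray(X,float)+T[:3,3]);return v[:2]/v[2]
def lids(im,amin=60):
    h=cv2.cvtColor(im,cv2.COLOR_BGR2HSV)
    m=cv2.inRange(h,(10,130,120),(35,255,255))
    m=cv2.morphologyEx(m,cv2.MORPH_CLOSE,np.ones((3,3)))
    out=[]
    for c in cv2.findContours(m,cv2.RETR_EXTERNAL,cv2.CHAIN_APPROX_NONE)[0]:
        a=cv2.contourArea(c)
        if a>amin and len(c)>=5:
            e=cv2.fitEllipse(c);out.append((e[0],e[1],a))
    return out
E
python3 - <<'E'
from h import *
t=cv2.imread("pics/top0.png");s=cv2.imread("pics/scene0.png")
for n,im in(("top",t),("scene",s)):
    for e in lids(im):
        print(n,np.round(e[0],1),np.round(e[1],1),e[2],np.round(onz(n,e[0],60)))
cv2.imwrite("pics/tz.png",cv2.resize(t[140:340,240:440],None,fx=3,fy=3,interpolation=cv2.INTER_CUBIC))
cv2.imwrite("pics/tz2.png",cv2.resize(t[140:340,80:280],None,fx=3,fy=3,interpolation=cv2.INTER_CUBIC))
cv2.imwrite("pics/sz.png",cv2.resize(s[120:320,260:480],None,fx=3,fy=3,interpolation=cv2.INTER_CUBIC))
E
```

```text
top [475.5 308.8] [24.6 25.7] 494.0 [ 407. -352.   60.]
top [427.4 304.2] [24.7 25.5] 492.0 [ 419. -249.   60.]
top [428.2 250.3] [24.3 24.8] 472.0 [ 536. -254.   60.]
top [479.5 217. ] [23.8 24.9] 463.0 [ 607. -370.   60.]
top [604.3 253.5] [ 82.2 125.5] 5337.0 [ 523. -640.   60.]
top [406.1 191.1] [44.1 75.1] 2251.5 [ 667. -210.   60.]
top [109.5 242.9] [  2.8 187.5] 319.0 [562. 441.  60.]
top [190.9 235.1] [  1.7 130.5] 104.0 [577. 264.  60.]
top [238.8 148.2] [11.4 11.8] 103.5 [769. 159.  60.]
top [344.7  42.4] [ 96.1 691.3] 29977.5 [1012.  -81.   60.]
scene [  3.8 471.8] [ 8.9 29.1] 128.5 [ 647. -842.   60.]
scene [301.8 444.4] [ 8.5 72.1] 408.5 [ 954. -443.   60.]
scene [353.8 370.7] [49.9 96.7] 3645.0 [ 914. -270.   60.]
scene [417.1 338.3] [ 9.2 46.4] 303.0 [ 951. -116.   60.]
scene [226.2 309.7] [19.8 24.1] 373.0 [ 613. -370.   60.]
scene [464.1 293.8] [ 7.8 40.4] 218.5 [947.  62.  60.]
scene [248.7 267.5] [17.2 21.6] 289.0 [ 543. -256.   60.]
scene [512.8 279.5] [16.9 54. ] 485.5 [1000.  185.   60.]
scene [499.6 266. ] [ 6.7 35.7] 166.5 [954. 201.  60.]
scene [185.6 259.2] [16.3 21.9] 279.0 [ 415. -353.   60.]
scene [223.6 241.8] [15.5 20.4] 246.5 [ 426. -249.   60.]
scene [540.8 381.3] [168.6 343.5] 36097.5 [1181.  -16.   60.]
scene [536.1 229.9] [ 4.8 24.7] 84.5 [947. 390.  60.]
scene [404.9 186.1] [ 1.9 98.7] 103.5 [586. 281.  60.]
scene [116.5 141.9] [10.2 17.9] 124.0 [-208. -236.   60.]
scene [ 70.  146.6] [  6.4 201.7] 140.0 [-280. -360.   60.]
scene [432.1 152.6] [ 23.3 115.5] 831.0 [529. 485.  60.]
scene [160.7 115.1] [ 8.2 47.1] 157.0 [-272.  -41.   60.]
scene [587.3  73.6] [19.2 35.3] 464.0 [ 595. 1455.   60.]
scene [282.1  70.5] [  6.1 119.5] 172.5 [-274.  519.   60.]
scene [529.3  46.8] [17.  41.8] 507.0 [ 282. 1537.   60.]
scene [142.2  46.7] [16.7 37.8] 450.5 [-888.  208.   60.]
scene [231.6  39.9] [11.6 17.4] 114.5 [-690.  556.   60.]
```

View pics/tz.png

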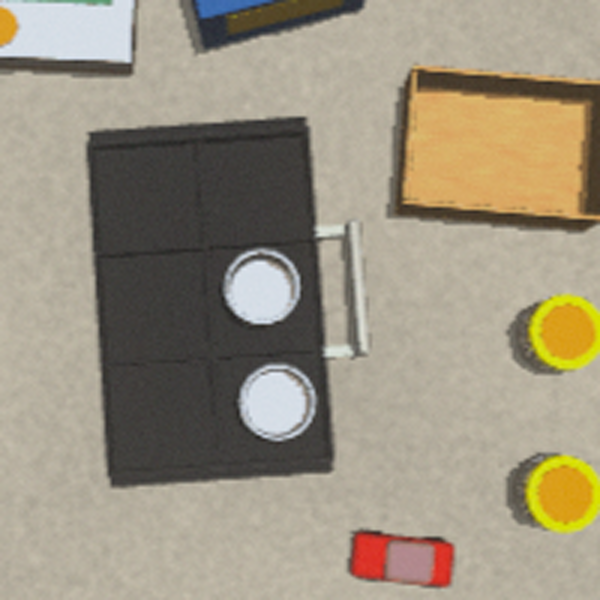

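View pics/tz2.png

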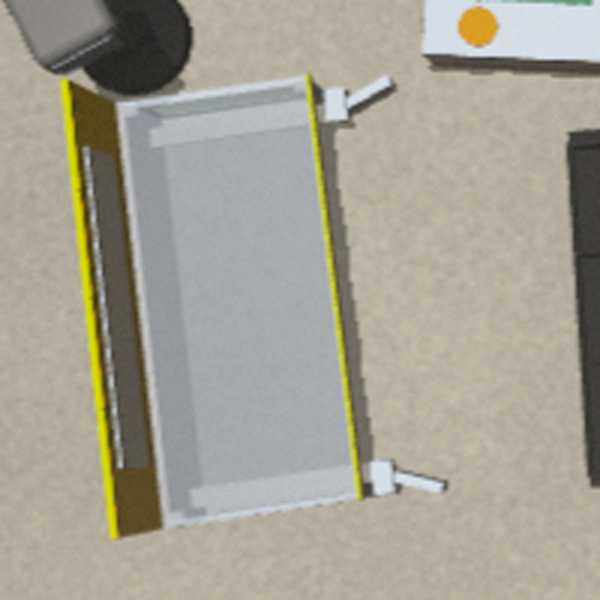

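View pics/sz.png

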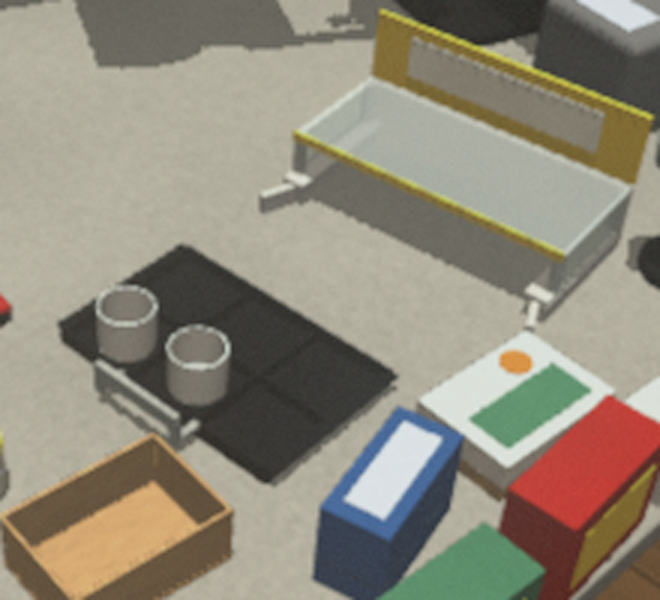

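The zooms show the empties' rims clearly, as well as the tray corners, the display's hood corners, and the flared runner ends at (~390,80) and (~445,485). Now I'll measure across both views.

```bash
python3 - <<'E'
from h import *
t=cv2.imread("pics/top0.png");s=cv2.imread("pics/scene0.png")
T=[(475.5,308.8),(427.4,304.2),(428.2,250.3),(479.5,217)];S=[(185.6,259.2),(223.6,241.8),(248.7,267.5),(226.2,309.7)]
for a,b in zip(T,S): x,g=tri(a,b);print("lid",np.round(x,1),round(g,1))
# empties rims: bright in top within tray
def rims(im,box,lo):
    x0,y0,x1,y1=box;g=cv2.cvtColor(im,cv2.COLOR_BGR2GRAY)[y0:y1,x0:x1]
    m=cv2.inRange(g,lo,255);o=[]
    for c in cv2.findContours(m,cv2.RETR_EXTERNAL,cv2.CHAIN_APPROX_NONE)[0]:
        if len(c)>30:
            e=cv2.fitEllipse(c);o.append((np.array(e[0])+[x0,y0],e[1]))
    return o
for r in rims(t,(310,215,347,292),120): print("top rim",r,onz("top",r[0],49))
# rim ellipses in scene by hand from zoom
S=[(260+126/3,120+303/3),(260+198/3,120+345/3)]
T=[(240+277/3,140+402/3),(240+262/3,140+287/3)]
for a,b in zip(T,S): x,g=tri(a,b);print("rim",np.round(x,1),round(g,1))
# tray corners zoom top / scene  order: rear-left(img), ...
z=lambda p:(240+p[0]/3,140+p[1]/3)
zs=lambda p:(260+p[0]/3,120+p[1]/3)
C=[(88,134),(304,119),(332,469),(112,486)]
P=[onz("top",z(p),17) for p in C]
for p in P:print("tray c",np.round(p,1))
P=np.array(P);print("ctr",P.mean(0)," sides",[np.linalg.norm(P[i]-P[i-1]).round(1) for i in range(4)])
u=(P[0]+P[3]-P[1]-P[2])[:2];print("yaw",np.arctan2(u[1],u[0]))
v=(P[1]+P[0]-P[2]-P[3])[:2];print("y dir neg yaw",np.arctan2(v[1],v[0])+np.pi/2)
# scene cross-check corners: front(bottom)corner, right, top, left
for a,b in [((304,119),(270,482)),((88,134),(395,377)),((112,486),(184,246)),((332,469),(62,325))]:
    x,g=tri(z(a),zs(b));print("tray tri",np.round(x,1),round(g,1))
for a,b in [((352,222),(190,430)),((363,354),(98,366))]:
    x,g=tri(z(a),zs(b));print("bar tri",np.round(x,1),round(g,1))
for p in [(352,222),(363,354)]:print("bar z46",onz("top",z(p),46).round(1))
# bin
for a,b in [((413,69),(5,522)),((402,213),(154,437))]:
    pass
# display
d=lambda p:(80+p[0]/3,140+p[1]/3)
for nm,p,zz in [("runner upper tip",(392,82),20),("runner lower tip",(445,487),20),("hood fr up",(309,77),78),("hood fr lo",(359,497),78),("hdr up",(66,80),155),("hdr lo",(113,536),155)]:
    print(nm,onz("top",d(p),zz).round(1))
for nm,a,b in [("hood fr up",(309,77),(562,256)),("hood fr lo",(359,497),(296,133)),("hdr up",(66,80),(650,118)),("hdr lo",(113,536),(380,12)),("tip up",(392,82),(533,318)),("tip lo",(445,487),(263,203))]:
    x,g=tri(d(a),zs(b));print(nm,x.round(1),round(g,1))
E
```

```text
lid [ 408.1 -352.4   54.6] 3.8
lid [ 419.9 -247.9   55.4] 4.2
lid [ 536.9 -254.2   54.7] 3.7
lid [ 608.8 -369.7   56. ] 4.3
top rim (array([332.02057838, 273.51279449]), (24.719749450683594, 24.843948364257812)) [488.27489222 -43.65063803  49.        ]
top rim (array([326.94143105, 235.06002998]), (24.331443786621094, 24.59067726135254)) [573.23217187 -33.89007719  49.        ]
rim [489.3 -41.9  50.2] 6.4
rim [574.1 -32.1  49.8] 6.9
tray c [694.3  96.3  17. ]
tray c [703.6 -69.7  17. ]
tray c [436.5 -85.6  17. ]
tray c [426.5  79.7  17. ]
ctr [565.23197512   5.20058442  17.        ]  sides [np.float64(268.4), np.float64(166.2), np.float64(267.5), np.float64(165.6)]
yaw 1.6288847955293846
y dir neg yaw 1.6313503720131122
tray tri [706.4 -69.3   6.5] 2.2
tray tri [696.8  98.4  12.8] 4.5
tray tri [429.4  83.7  13.1] 9.5
tray tri [439.9 -81.6  14.8] 10.7
bar tri [627.4 -97.7  28.6] 16.6
bar tri [ 524.2 -106.3   36.9] 7.6
bar z46 [ 619.6 -102.5   46. ]
bar z46 [ 521.5 -108.4   46. ]
runner upper tip [736.2 230.7  20. ]
runner lower tip [427.6 189.4  20. ]
hood fr up [727.4 277.8  78. ]
hood fr lo [424.5 239.1  78. ]
hdr up [709.5 418.9 155. ]
hdr lo [406.2 380.2 155. ]
hood fr up [731.1 281.8  72.6] 6.6
hood fr lo [426.7 243.2  72.9] 7.4
hdr up [712.3 422.5 151.7] 5.2
hdr lo [407.5 384.5 149.7] 5.2
tip up [739.1 233.6  29.4] 13.6
tip lo [430.2 194.6  10.2] 9.1
```

```bash
python3 - <<'E'
from h import *
t=cv2.imread("pics/top0.png")
cv2.imwrite("pics/bz.png",cv2.resize(t[140:290,350:550],None,fx=4,fy=4,interpolation=cv2.INTER_CUBIC))
E
```

```text
(no output)
```

View pics/bz.png

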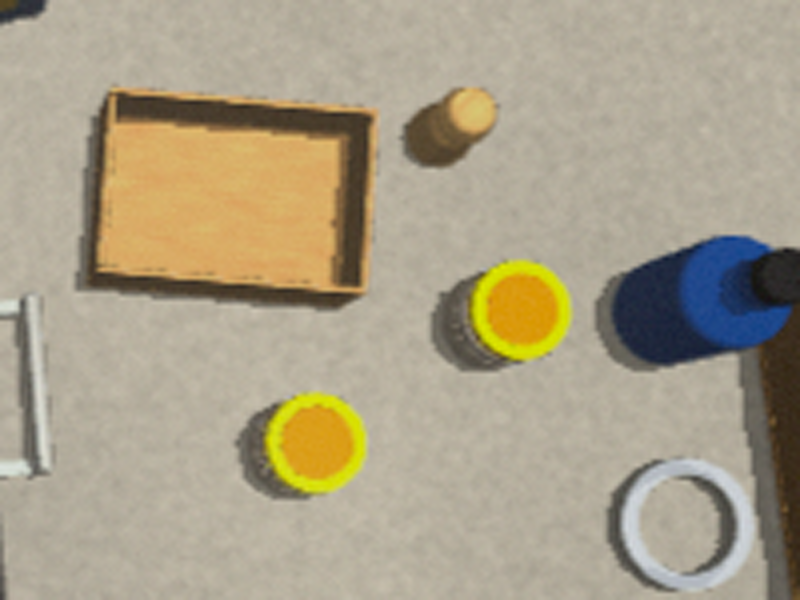

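```bash
cat >> h.py <<'E'
def go(x,y,z,yaw=None):
    s=arm.state();Rm=R.from_quat(s["tcp_rot"]);d=np.array([x,y,z])-s["tool_pos"]
    xa=Rm.as_matrix()[:,0];cy=np.arctan2(xa[1],xa[0])
    print("t",round(s["time"],2),"pos",s["tool_pos"].round(1),"yaw",round(cy,4),"tilt",np.round(Rm.as_matrix()[:2,2],4),"gap",round(s["finger_gap"],1),"F",s["ft_force"].round(1))
    print("tool shift now:",Rm.inv().apply(d).round(1))
    if yaw is not None:
        Rt=R.from_matrix(np.array([[np.cos(yaw),np.sin(yaw),0],[np.sin(yaw),-np.cos(yaw),0],[0,0,-1]]))
        print("turn:",(Rm.inv()*Rt).as_rotvec().round(3),"shift after turn:",Rt.inv().apply(d).round(1))
E
python3 - <<'E'
from h import *
b=lambda p:(350+p[0]/4,140+p[1]/4)
P=np.array([onz("top",b(p),60) for p in [(110,90),(377,110),(365,293),(93,272)]]);print(P.round(1),P.mean(0),[np.linalg.norm(P[i]-P[i-1]).round(1) for i in range(4)])
go(488.3,-43.7,150,0.0)
E
python3 -m handwheel '[[0,0,0.188,0,0,0,-1],[0,0,0.188,0,0,0,-1],[0,0,0.188,0,0,0,-1],[0,0,0.188,0,0,0,-1],[0,0,0.188,0,0,0,-1],[0,0,0.188,0,0,0,-1]]' 40
python3 -c "
from h import *
go(488.3,-43.7,150,0.0)"
```

```text
[[ 732.4 -148.8   60. ]
 [ 718.9 -296.8   60. ]
 [ 616.6 -286.2   60. ]
 [ 630.6 -136.7   60. ]] [ 674.63442717 -217.11440445   60.        ] [np.float64(102.6), np.float64(148.7), np.float64(102.8), np.float64(150.1)]
t 0.1 pos [255.1 570.2 230.7] yaw 1.15 tilt [-0.0006 -0.001 ] gap 85.3 F [ 0.6  0.6 -0.2]
tool shift now: [-465.   463.6   81.2]
turn: [1.00e-03 1.00e-03 1.15e+00] shift after turn: [233.2 613.9  80.7]
time: 0.85
tool_pos: [255.2, 570.3, 230.9]
tcp_rot: [1.0, 0.009, -0.0, 0.0]
ft_force: [0.7, 0.7, 0.1]
finger_gap: 85.5
t 0.85 pos [255.2 570.3 230.9] yaw 0.0188 tilt [-0.0004 -0.0007] gap 85.5 F [0.7 0.7 0.1]
tool shift now: [221.6 618.2  81.3]
turn: [0.001 0.    0.019] shift after turn: [233.1 614.   80.9]
```

```bash

python3 -m handwheel '[[0,0,0,20,56,0,-1],[0,0,0,20,56,0,-1],[0,0,0,20,56,0,-1],[0,0,0,20,56,0,-1],[0,0,0,20,56,0,-1],[0,0,0,20,56,0,-0.6],[0,0,0,20,56,0,-0.6],[0,0,0,20,56,0,-0.6]]' 
python3 -c "
from h import *
go(488.3,-43.7,80,0.03)"
```

```text
time: 1.85
tool_pos: [426.8, 124.8, 231.3]
tcp_rot: [1.0, 0.013, 0.0, -0.0]
ft_force: [0.8, 0.7, -0.2]
finger_gap: 68.4
t 1.85 pos [426.8 124.8 231.3] yaw 0.0251 tilt [0.0001 0.0001] gap 68.4 F [ 0.8  0.7 -0.2]
tool shift now: [ 57.3 170.  151.3]
turn: [-0.    -0.    -0.005] shift after turn: [ 56.4 170.2 151.3]
```

```bash

python3 -m handwheel '[[0,0,0,14,43,38,-0.6],[0,0,0,14,43,38,-0.6],[0,0,0,14,42,38,-0.6],[0,0,0,14.5,42,37,-0.6],[0,0,0,0,0,0,-0.6],[0,0,0,0,0,0,-0.6]]' 
python3 -c "
from h import *
go(488.3,-43.7,24,0.03);cap('top','top1');cap('scene','sc1')"
```

```text
time: 2.6
tool_pos: [486.8, -41.7, 80.3]
tcp_rot: [1.0, 0.012, -0.0, -0.0]
ft_force: [-0.3, 0.1, -0.5]
finger_gap: 68.7
t 2.6 pos [486.8 -41.7  80.3] yaw 0.0244 tilt [-0.0008  0.0003] gap 68.7 F [-0.3  0.1 -0.5]
tool shift now: [ 1.5  2.  56.3]
turn: [-0.     0.001 -0.006] shift after turn: [ 1.4  2.  56.3]
```

View pics/top1.png

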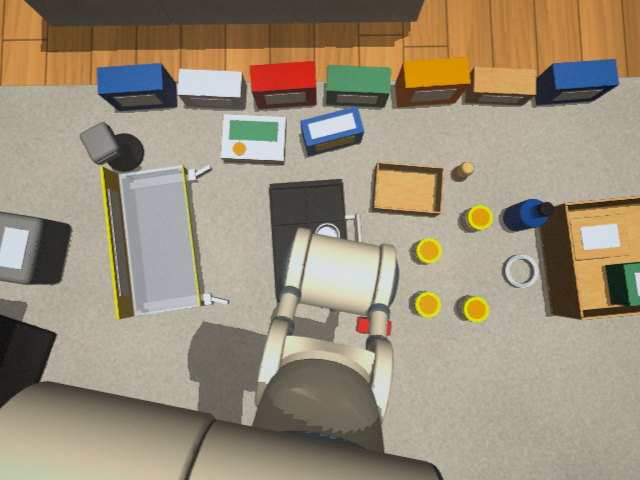

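View pics/sc1.png

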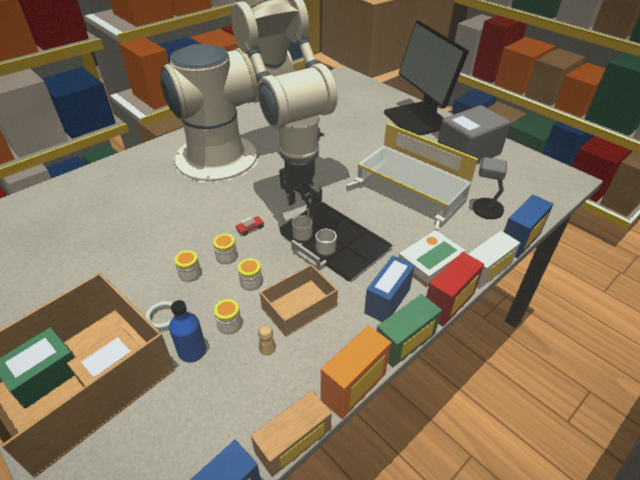

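```bash
python3 - <<'E'
from h import *
s=cv2.imread("pics/sc1.png")
s=s.copy()
for dx in(-34,34):
    p=proj("scene",[486.8+dx,-41.7-dx*0.024*-1,84]);print(p)
    cv2.circle(s,tuple(int(round(v*16)) for v in p),16,(0,0,255),1,shift=4)
cv2.imwrite("pics/sz1.png",cv2.resize(s[160:290,250:380],None,fx=5,fy=5,interpolation=cv2.INTER_CUBIC))
E
```

```text
[291.5808699  205.20694149]
[308.66034236 216.96365983]
```

View pics/sz1.png

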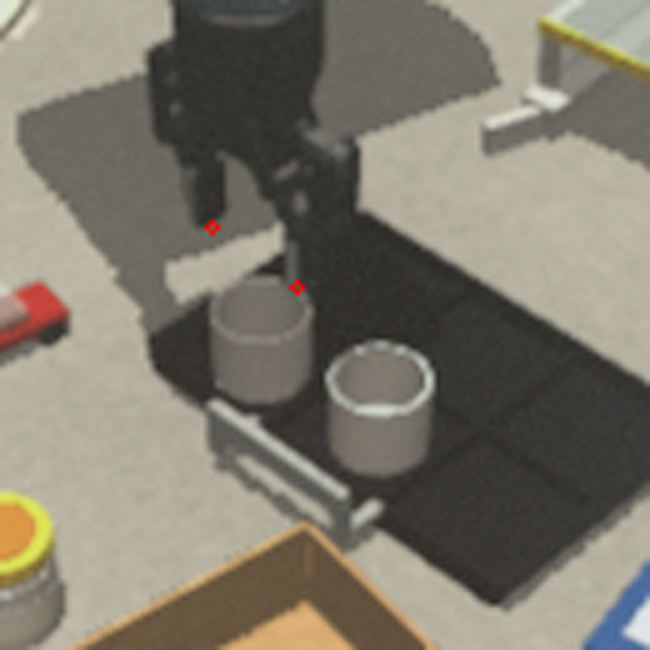

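The projected fingertips land on the fingers in the picture at about (212,225) and (297,287), so the scene calibration agrees. Descending onto the first empty.

```bash

python3 -m handwheel '[[0,0,0,1.5,2,28,-0.6],[0,0,0,0,0,28,-0.6],[0,0,0,0,0,0,-0.6],[0,0,0,0,0,0,0.2],[0,0,0,0,0,0,0.2],[0,0,0,0,0,0,0.2],[0,0,0,0,0,0,0.2]]' 30
python3 -c "
from h import *
go(674.6,-182,110,0.03)"
```

```text
time: 3.58
tool_pos: [489.4, -43.7, 25.6]
tcp_rot: [1.0, 0.013, 0.001, 0.0]
ft_force: [-1.3, 3.6, 12.3]
finger_gap: 54.4
t 3.58 pos [489.4 -43.7  25.6] yaw 0.0252 tilt [ 0.0019 -0.0002] gap 54.4 F [-1.3  3.6 12.3]
tool shift now: [181.9 142.9 -84.1]
turn: [ 0.    -0.002 -0.005] shift after turn: [181.  143.8 -84.4]
```

```bash

python3 -m handwheel '[[0,0,0,0,0,-30,0.2],[0,0,0,0,0,-50,0.2],[0,0,0,0,0,0,0.2]]'
python3 -c "
from h import *
go(674.6,-182,110,0.03);cap('scene','sc2')"
```

```text
time: 3.95
tool_pos: [490.7, -44.2, 108.0]
tcp_rot: [1.0, 0.013, 0.003, 0.001]
ft_force: [-0.5, 0.2, -1.1]
finger_gap: 53.5
t 3.95 pos [490.7 -44.2 108. ] yaw 0.0252 tilt [ 0.0065 -0.0014] gap 53.5 F [-0.5  0.2 -1.1]
tool shift now: [180.3 142.4  -0.6]
turn: [ 0.002 -0.006 -0.005] shift after turn: [179.6 143.3  -2. ]
```

View pics/sc2.png

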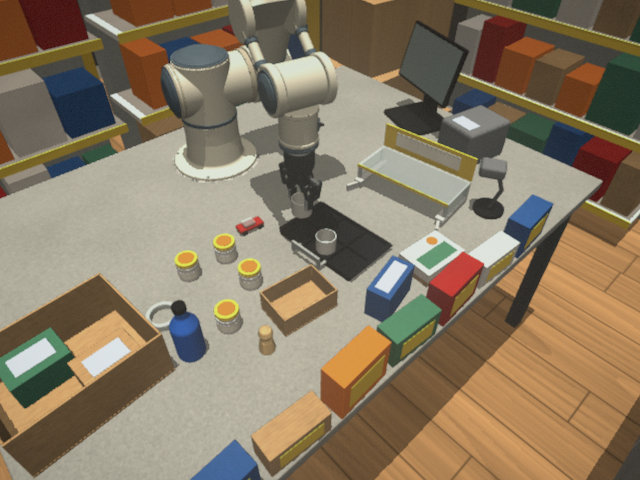

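The empty is held at (303,205). Carrying it over to the returns box.

```bash

python3 -m handwheel '[[0,0,0,43,36,0,0.2],[0,0,0,43,36,0,0.2],[0,0,0,43,35,0,0.2],[0,0,0,43,35,0,0.2],[0,0,0,11,0,0,0.2],[0,0,0,0,0,0,0.2]]'
python3 -c "
from h import *
go(677.6,-182,62,0.03);cap('scene','sc3')"
```

```text
time: 4.75
tool_pos: [674.9, -180.8, 103.1]
tcp_rot: [1.0, 0.013, -0.001, -0.0]
ft_force: [-0.6, 0.7, -0.3]
finger_gap: 54.0
t 4.75 pos [ 674.9 -180.8  103.1] yaw 0.0251 tilt [-0.0015  0.0007] gap 54.0 F [-0.6  0.7 -0.3]
tool shift now: [ 2.8  1.3 41.1]
turn: [-0.001  0.001 -0.005] shift after turn: [ 2.7  1.3 41.1]
```

View pics/sc3.png

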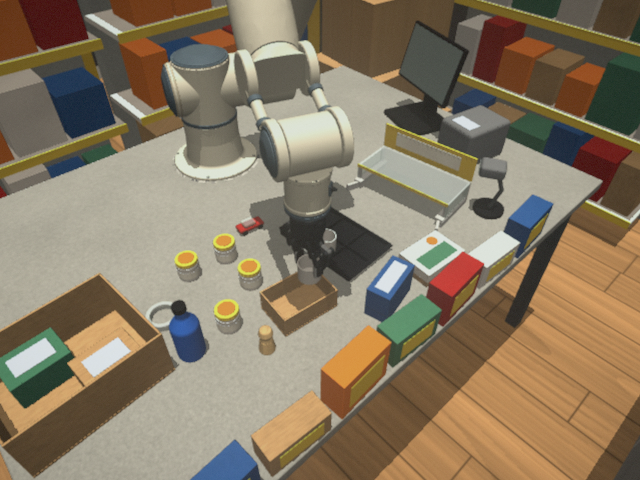

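The pot is over the +y half of the box, near (309,268). Lowering and releasing.

```bash

python3 -m handwheel '[[0,0,0,2.5,1,38,0.2],[0,0,0,0,0,0,0.2],[0,0,0,0,0,0,-0.4],[0,0,0,0,0,0,-0.6],[0,0,0,0,0,0,-0.6],[0,0,0,0,0,-40,-0.6]]'
python3 -c "
from h import *
go(573.2,-33.9,110,0.03)"
```

```text
time: 5.55
tool_pos: [676.1, -181.6, 104.5]
tcp_rot: [1.0, 0.012, -0.002, -0.001]
ft_force: [0.5, -0.2, 0.3]
finger_gap: 68.3
t 5.55 pos [ 676.1 -181.6  104.5] yaw 0.0249 tilt [-0.0047  0.0017] gap 68.3 F [ 0.5 -0.2  0.3]
tool shift now: [ -99.2 -150.3   -4.8]
turn: [-0.002  0.005 -0.005] shift after turn: [ -98.4 -150.7   -5.5]
```

```bash

python3 -m handwheel '[[0,0,0,-33,-50,0,-0.6],[0,0,0,-33,-50,0,-0.6],[0,0,0,-33,-50,0,-0.6],[0,0,0,0,0,25,-0.6],[0,0,0,0,0,0,-0.6],[0,0,0,0,0,0,-0.6]]'
python3 -c "
from h import *
go(573.2,-33.9,26,0.03);s=cap('scene','sc4')
cv2.imwrite('pics/sz4.png',cv2.resize(s[180:340,220:420],None,fx=4,fy=4,interpolation=cv2.INTER_CUBIC))"
```

```text
time: 6.3
tool_pos: [575.8, -35.3, 82.0]
tcp_rot: [1.0, 0.012, 0.0, 0.0]
ft_force: [-0.2, -0.9, -0.0]
finger_gap: 68.4
t 6.3 pos [575.8 -35.3  82. ] yaw 0.0245 tilt [ 0.0009 -0.0002] gap 68.4 F [-0.2 -0.9 -0. ]
tool shift now: [-2.6 -1.4 56. ]
turn: [ 0.    -0.001 -0.006] shift after turn: [-2.5 -1.4 56. ]
```

View pics/sz4.png

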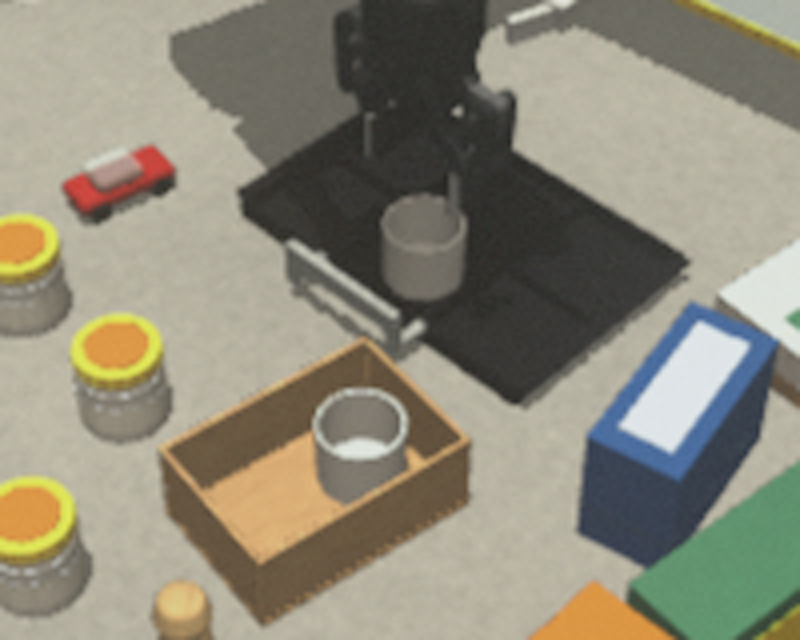

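The first empty stands in the box, near zoom (360,445). The gripper is above the second one.

```bash

python3 -m handwheel '[[0,0,0,-2.5,-1.5,28,-0.6],[0,0,0,0,0,25,-0.6],[0,0,0,0,0,0,-0.6],[0,0,0,0,0,0,0.2],[0,0,0,0,0,0,0.2],[0,0,0,0,0,0,0.2],[0,0,0,0,0,-30,0.2],[0,0,0,0,0,-50,0.2]]' 30
python3 -c "
from h import *
go(671.5,-254,110,0.03)"
```

```text
time: 7.35
tool_pos: [571.8, -33.2, 108.6]
tcp_rot: [1.0, 0.012, -0.001, -0.0]
ft_force: [-0.1, -0.4, -0.2]
finger_gap: 53.6
t 7.35 pos [571.8 -33.2 108.6] yaw 0.0249 tilt [-0.0023  0.0004] gap 53.6 F [-0.1 -0.4 -0.2]
tool shift now: [ 94.2 223.2  -1.7]
turn: [-0.     0.002 -0.005] shift after turn: [ 93.1 223.7  -1.4]
```

```bash

python3 -m handwheel '[[0,0,0,19,45,0,0.2],[0,0,0,19,45,0,0.2],[0,0,0,19,45,0,0.2],[0,0,0,19,45,0,0.2],[0,0,0,18,43,0,0.2],[0,0,0,0,0,0,0.2],[0,0,0,0,0,0,0.2]]'
python3 -c "
from h import *
go(671.5,-254,65,0.03);s=cap('scene','sc5')
cv2.imwrite('pics/sz5.png',cv2.resize(s[180:340,220:420],None,fx=4,fy=4,interpolation=cv2.INTER_CUBIC))"
```

```text
time: 8.22
tool_pos: [671.7, -253.6, 108.4]
tcp_rot: [1.0, 0.012, -0.0, -0.0]
ft_force: [0.3, 1.0, -0.3]
finger_gap: 53.3
t 8.22 pos [ 671.7 -253.6  108.4] yaw 0.0248 tilt [-0.0003  0.0003] gap 53.3 F [ 0.3  1.  -0.3]
tool shift now: [-0.2  0.4 43.4]
turn: [-0.     0.    -0.005] shift after turn: [-0.2  0.4 43.4]
```

View pics/sz5.png

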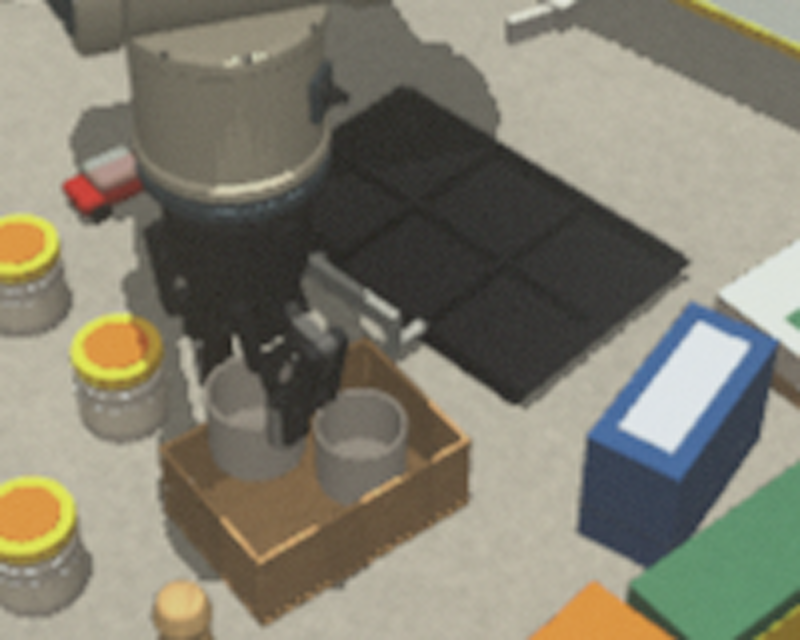

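```bash

python3 -m handwheel '[[0,0,0,0,0,42,0.2],[0,0,0,0,0,0,0.2],[0,0,0,0,0,0,-0.4],[0,0,0,0,0,0,-0.6],[0,0,0,0,0,0,-0.6],[0,0,0,0,0,-42,-0.6],[0,0,0,-56,0,0,-0.8],[0,0,0,-56,0,0,-0.8]]'
python3 -m handwheel '[[0,0,0,-23,0,0,-0.8],[0,0,0,0,0,0,-0.8],[0,0,0,0,0,0,-0.8]]'
python3 -c "
from h import *
go(536.7,-254,20,0.03);s=cap('scene','sc6')
cv2.imwrite('pics/sz6.png',cv2.resize(s[180:340,160:360],None,fx=4,fy=4,interpolation=cv2.INTER_CUBIC))"
```

```text
time: 9.28
tool_pos: [559.3, -256.7, 109.2]
tcp_rot: [1.0, 0.013, 0.001, 0.001]
ft_force: [-0.7, -0.4, 0.2]
finger_gap: 76.7
time: 9.65
tool_pos: [538.1, -257.6, 108.8]
tcp_rot: [1.0, 0.012, 0.001, 0.0]
ft_force: [-0.9, -1.2, -0.3]
finger_gap: 76.9
t 9.65 pos [ 538.1 -257.6  108.8] yaw 0.025 tilt [ 0.0013 -0.0007] gap 76.9 F [-0.9 -1.2 -0.3]
tool shift now: [-1.4 -3.7 88.8]
turn: [ 0.001 -0.001 -0.005] shift after turn: [-1.3 -3.6 88.8]
```

View pics/sz6.png

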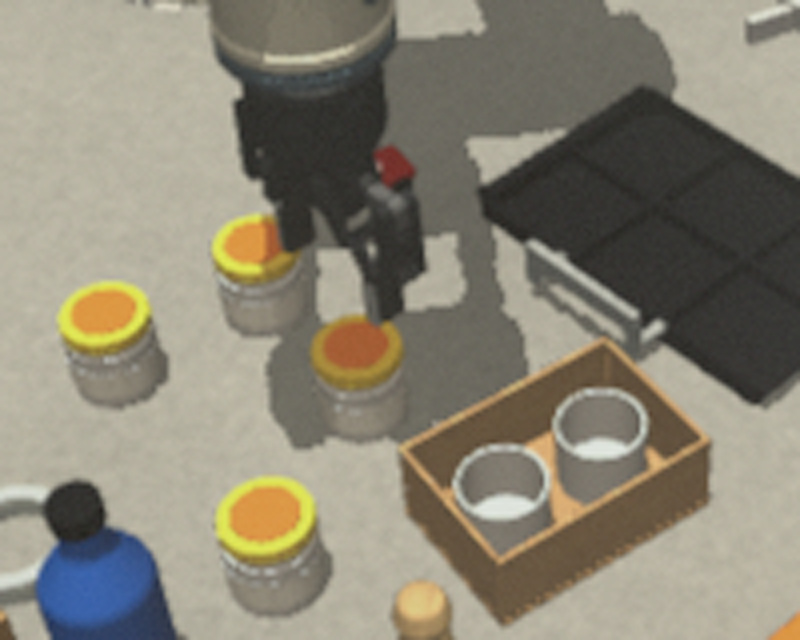

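Both empties stand in the box, and the pots are where I measured them. Gripping pot 3 at (355,350).

```bash

python3 -m handwheel '[[0,0,0,-1.5,-3.5,45,-0.8],[0,0,0,0,0,45,-0.8],[0,0,0,0,0,0,-0.8],[0,0,0,0,0,0,0.3],[0,0,0,0,0,0,0.3],[0,0,0,0,0,0,0.3],[0,0,0,0,0,0,0.3]]' 40
python3 -c "
from h import *
go(536.7,-254,20,0.03)"
```

```text
time: 10.58
tool_pos: [536.7, -254.4, 20.1]
tcp_rot: [1.0, 0.012, 0.001, 0.001]
ft_force: [0.2, 1.4, 10.1]
finger_gap: 55.1
t 10.57 pos [ 536.7 -254.4   20.1] yaw 0.025 tilt [ 0.0028 -0.0016] gap 55.1 F [ 0.2  1.4 10.1]
tool shift now: [ 0.  -0.4  0.1]
turn: [ 0.002 -0.003 -0.005] shift after turn: [ 0.  -0.4  0.1]
```

```bash

python3 -m handwheel '[[0,0,0,0,0,-40,0.3],[0,0,-0.034,0,0,-50,0.3],[0,0,0,0,0,0,0.3]]' 40
python3 -c "
from h import *
go(646.3,51.9,110,0.059)"
```

```text
time: 10.95
tool_pos: [537.6, -255.0, 112.7]
tcp_rot: [1.0, 0.03, 0.003, 0.002]
ft_force: [-0.8, -0.1, -1.3]
finger_gap: 54.6
t 10.95 pos [ 537.6 -255.   112.7] yaw 0.0594 tilt [ 0.0064 -0.0039] gap 54.6 F [-0.8 -0.1 -1.3]
tool shift now: [ 126.7 -299.9    2.2]
turn: [ 0.004 -0.006  0.   ] shift after turn: [ 126.6 -300.     2.7]
```

```bash

python3 -m handwheel '[[0,0,0,21,-50,0,0.3],[0,0,0,21,-50,0,0.3],[0,0,0,21,-50,0,0.3],[0,0,0,21,-50,0,0.3],[0,0,0,21,-50,0,0.3],[0,0,0,21,-50,0,0.3],[0,0,0,0,0,0,0.3],[0,0,0,0,0,0,0.3]]' 40
python3 -c "
from h import *
go(646.3,51.9,23.5,0.059);s=cap('scene','sc7')
cv2.imwrite('pics/sz7.png',cv2.resize(s[160:320,220:420],None,fx=4,fy=4,interpolation=cv2.INTER_CUBIC))"
```

```text
time: 11.95
tool_pos: [643.1, 53.0, 108.0]
tcp_rot: [1.0, 0.03, -0.0, 0.0]
ft_force: [-0.0, -0.1, -1.4]
finger_gap: 55.0
t 11.95 pos [643.1  53.  108. ] yaw 0.0594 tilt [-0.0007 -0.0003] gap 55.0 F [-0.  -0.1 -1.4]
tool shift now: [ 3.2  1.3 84.5]
turn: [0.    0.001 0.   ] shift after turn: [ 3.1  1.3 84.5]
```

View pics/sz7.png

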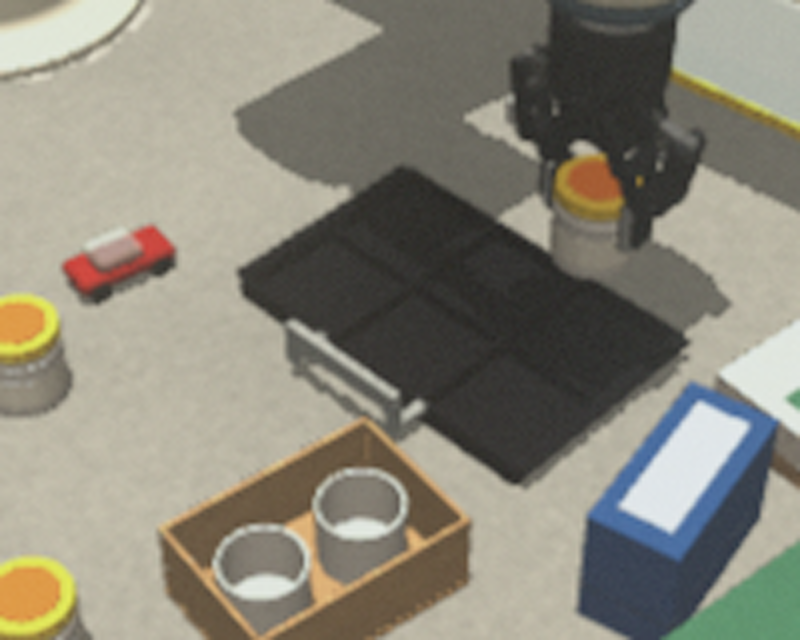

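Pot 3 is held upright at (593,200) above the rear-right cell. Lowering it.

```bash

python3 -m handwheel '[[0,0,0,3,1.5,40,0.3],[0,0,0,0,0,34,0.3],[0,0,0,0,0,6,0.3],[0,0,0,0,0,3,0.3],[0,0,0,0,0,0,0.3]]' 40
python3 -c "
from h import *
go(646.3,51.9,23.5,0.059)"
```

```text
time: 12.62
tool_pos: [647.3, 51.5, 26.4]
tcp_rot: [1.0, 0.029, 0.001, 0.0]
ft_force: [-0.3, 0.7, -0.1]
finger_gap: 54.7
t 12.62 pos [647.3  51.5  26.4] yaw 0.0586 tilt [ 0.0016 -0.    ] gap 54.7 F [-0.3  0.7 -0.1]
tool shift now: [-1.  -0.5  2.9]
turn: [ 0.    -0.002 -0.   ] shift after turn: [-1.  -0.5  2.9]
```

```bash

python3 -m handwheel '[[0,0,0,0,0,2,0.3],[0,0,0,0,0,1,0.3],[0,0,0,0,0,0,0.3]]' 40
python3 -m handwheel '[[0,0,0,0,0,0,-0.5],[0,0,0,0,0,0,-0.55],[0,0,0,0,0,0,-0.55],[0,0,0,0,0,-50,-0.55],[0,0,0,0,0,-25,0],[0,0,0,0,0,0,1],[0,0,0,0,0,0,1],[0,0,0,0,0,0,1]]' 40
python3 -c "
from h import *
go(646.3,51.9,62,0.059);s=cap('scene','sc8')
cv2.imwrite('pics/sz8.png',cv2.resize(s[160:320,220:420],None,fx=4,fy=4,interpolation=cv2.INTER_CUBIC))"
```

```text
time: 13.0
tool_pos: [647.0, 51.9, 23.1]
tcp_rot: [1.0, 0.03, 0.0, 0.0]
ft_force: [-0.5, 0.6, 6.7]
finger_gap: 54.9
time: 14.0
tool_pos: [646.0, 51.8, 96.1]
tcp_rot: [1.0, 0.029, -0.001, -0.0]
ft_force: [-0.3, 0.0, -0.7]
finger_gap: 0.4
t 14.0 pos [646.   51.8  96.1] yaw 0.059 tilt [-0.0018  0.    ] gap 0.4 F [-0.3  0.  -0.7]
tool shift now: [ 0.3 -0.1 34.1]
turn: [-0.     0.002 -0.   ] shift after turn: [ 0.3 -0.1 34.1]
```

View pics/sz8.png

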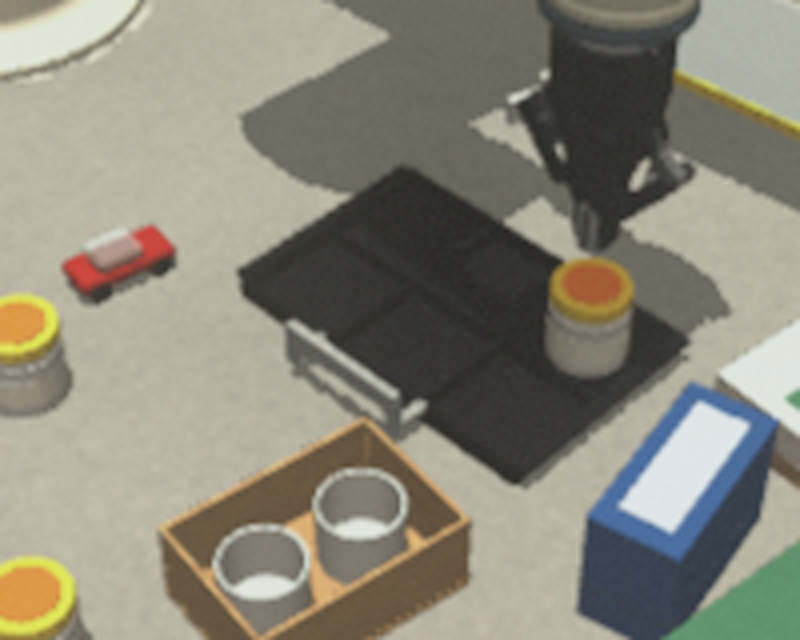

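Pot 3 stands in its cell, near (590,320). Pressing the lid in small steps.

```bash

python3 -m handwheel '[[0,0,0,0,0,29,1],[0,0,0,0,0,3,1],[0,0,0,0,0,2,1]]' 40
python3 -m handwheel '[[0,0,0,0,0,2,1],[0,0,0,0,0,2,1]]' 40
python3 -m handwheel '[[0,0,0,0,0,1,1],[0,0,0,0,0,1,1]]' 40
python3 -m handwheel '[[0,0,0,0,0,1,1],[0,0,0,0,0,0,1]]' 40
```

```text
time: 14.42
tool_pos: [646.7, 51.8, 63.3]
tcp_rot: [1.0, 0.029, -0.0, -0.0]
ft_force: [-0.2, -0.3, -0.5]
finger_gap: 0.0
time: 14.68
tool_pos: [647.1, 51.8, 60.4]
tcp_rot: [1.0, 0.03, 0.001, 0.0]
ft_force: [-3.0, -0.4, 7.8]
finger_gap: 0.2
time: 14.92
tool_pos: [647.0, 51.8, 58.5]
tcp_rot: [1.0, 0.03, 0.001, 0.0]
ft_force: [-2.9, -0.0, 7.1]
finger_gap: -0.1
time: 15.18
tool_pos: [647.1, 51.8, 58.0]
tcp_rot: [1.0, 0.03, 0.001, 0.0]
ft_force: [-5.4, -0.1, 14.6]
finger_gap: -0.1
```

```bash

python3 -m handwheel '[[0,0,0,0,0,1,1],[0,0,0,0,0,0,1]]' 40
python3 -m handwheel '[[0,0,0,0,0,1,1],[0,0,0,0,0,0,1]]' 40
```

```text
time: 15.42
tool_pos: [647.2, 51.8, 57.8]
tcp_rot: [1.0, 0.03, 0.001, 0.0]
ft_force: [-8.4, -1.2, 27.4]
finger_gap: -0.2
time: 15.68
tool_pos: [647.3, 51.8, 57.7]
tcp_rot: [1.0, 0.03, 0.001, 0.0]
ft_force: [-13.7, -0.0, 39.7]
finger_gap: 0.1
```

The lid stopped hard at 58 mm, which is 55 mm plus the 3 mm floor, so it is home. Next is pot 2 at (419.5,−248). I'll re-measure its position when I'm above it.

```bash

python3 -m handwheel '[[0,0,0,0,0,-55,1],[0,0,0,0,0,0,-0.8]]' 40
python3 -c "
from h import *
go(419.5,-248,110,0.03)"
```

```text
time: 15.92
tool_pos: [649.3, 51.8, 114.1]
tcp_rot: [1.0, 0.03, 0.004, 0.0]
ft_force: [-0.1, 0.1, -0.1]
finger_gap: 17.1
t 15.93 pos [649.3  51.8 114.1] yaw 0.0591 tilt [ 0.0077 -0.0001] gap 17.1 F [-0.1  0.1 -0.1]
tool shift now: [-247.1  285.7    2.4]
turn: [ 0.    -0.008  0.029] shift after turn: [-238.7  292.8    4.1]
```

```bash

python3 -m handwheel '[[0,0,0,-35,41,0,-0.8],[0,0,0,-35,41,0,-0.8],[0,0,0,-35,41,0,-0.8],[0,0,0,-35,41,0,-0.8],[0,0,0,-35,41,0,-0.8],[0,0,0,-35,41,0,-0.8],[0,0,0,-37,41,0,-0.8],[0,0,0,0,0,0,-0.8]]' 40
python3 -c "
from h import *
go(419.5,-248,20,0.059);s=cap('scene','sc9')
for e in lids(s):
    if 150<e[0][0]<360 and 220<e[0][1]<330: print(np.round(e[0],1),np.round(e[1],1),onz('scene',e[0],55).round(1))
cv2.imwrite('pics/sz9.png',cv2.resize(s[160:340,140:360],None,fx=3.6,fy=3.3,interpolation=cv2.INTER_CUBIC))"
```

```text
time: 16.92
tool_pos: [415.2, -251.7, 109.5]
tcp_rot: [1.0, 0.027, -0.0, 0.0]
ft_force: [0.1, -0.0, 0.4]
finger_gap: 76.8
t 16.93 pos [ 415.2 -251.7  109.5] yaw 0.0547 tilt [-0.     -0.0004] gap 76.8 F [ 0.1 -0.   0.4]
tool shift now: [ 4.6 -3.5 89.5]
turn: [ 0.     0.    -0.004] shift after turn: [ 4.6 -3.5 89.5]
[226.1 309.7] [19.9 24.2] [ 609.6 -368.    55. ]
[185.6 259.2] [16.4 21.9] [ 410.2 -351.3   55. ]
[223.6 241.8] [15.4 21.1] [ 421.2 -246.5   55. ]
```

View pics/sz9.png

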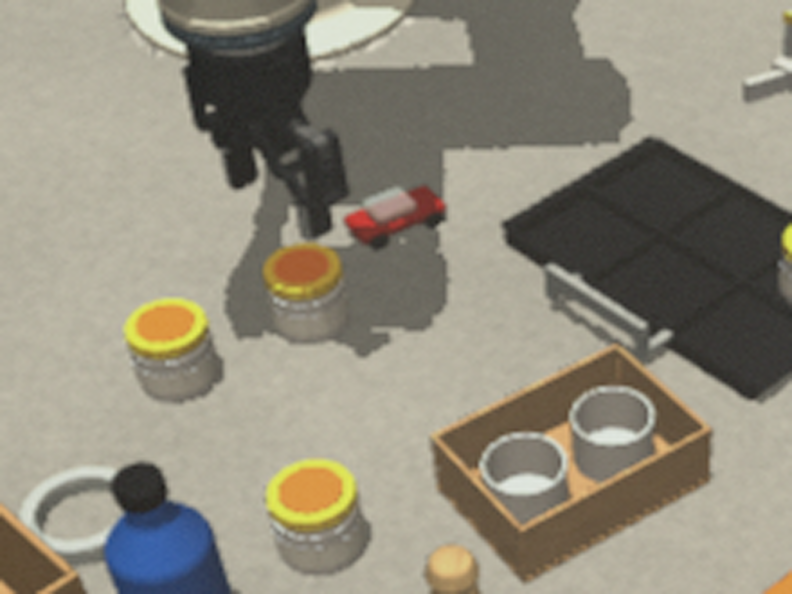

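The pots haven't moved; pot 2's lid is still at (223.6,241.8). Gripping it.

```bash

python3 -m handwheel '[[0,0,0,4.5,-3.5,45,-0.8],[0,0,0,0,0,45,-0.8],[0,0,0,0,0,0,-0.8],[0,0,0,0,0,0,0.3],[0,0,0,0,0,0,0.3],[0,0,0,0,0,0,0.3],[0,0,0,0,0,0,0.3]]' 40
python3 -m handwheel '[[0,0,0,0,0,-40,0.3],[0,0,0,0,0,-50,0.3],[0,0,0,0,0,0,0.3]]' 40
python3 -c "
from h import *
go(478.7,41.9,110,0.059)"
```

```text
time: 17.85
tool_pos: [422.2, -245.9, 20.9]
tcp_rot: [1.0, 0.029, 0.001, 0.001]
ft_force: [-0.1, 3.9, 14.1]
finger_gap: 54.5
time: 18.23
tool_pos: [423.1, -246.8, 113.3]
tcp_rot: [1.0, 0.03, 0.003, 0.002]
ft_force: [-0.3, -0.8, -0.8]
finger_gap: 54.9
t 18.23 pos [ 423.1 -246.8  113.3] yaw 0.059 tilt [ 0.0059 -0.0045] gap 54.9 F [-0.3 -0.8 -0.8]
tool shift now: [  72.5 -284.9    2.3]
turn: [ 0.005 -0.006  0.   ] shift after turn: [  72.5 -284.9    3.3]
```

```bash

python3 -m handwheel '[[0,0,0,12,-47.5,0,0.3],[0,0,0,12,-47.5,0,0.3],[0,0,0,12,-47.5,0,0.3],[0,0,0,12,-47.5,0,0.3],[0,0,0,12,-47.5,0,0.3],[0,0,0,12,-47.5,0,0.3],[0,0,0,0,0,0,0.3],[0,0,0,0,0,0,0.3]]' 40
python3 -c "
from h import *
go(478.7,41.9,24,0.059);s=cap('scene','sc10')
cv2.imwrite('pics/sz10.png',cv2.resize(s[160:320,220:420],None,fx=4,fy=4,interpolation=cv2.INTER_CUBIC))"
```

```text
time: 19.23
tool_pos: [476.1, 43.1, 109.2]
tcp_rot: [1.0, 0.03, -0.0, 0.0]
ft_force: [-0.3, -0.6, -1.4]
finger_gap: 54.7
t 19.23 pos [476.1  43.1 109.2] yaw 0.0597 tilt [-0.0003 -0.0002] gap 54.7 F [-0.3 -0.6 -1.4]
tool shift now: [ 2.6  1.4 85.2]
turn: [0.    0.    0.001] shift after turn: [ 2.6  1.4 85.2]
```

View pics/sz10.png

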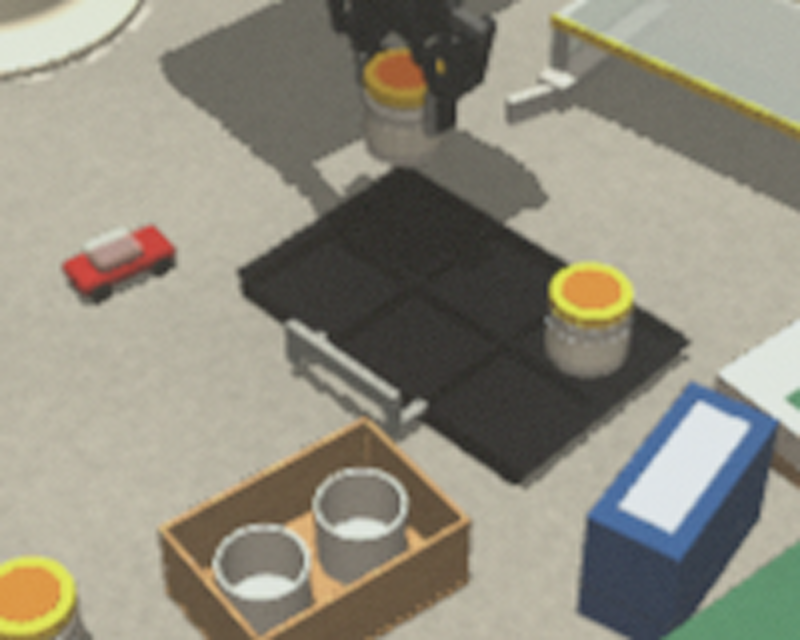

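Pot 2 is held at (400,105). Placing it in the rear-left cell.

```bash

python3 -m handwheel '[[0,0,0,2.5,1.5,40,0.3],[0,0,0,0,0,34,0.3],[0,0,0,0,0,6,0.3],[0,0,0,0,0,3,0.3],[0,0,0,0,0,2,0.3],[0,0,0,0,0,0,0.3]]' 40
python3 -m handwheel '[[0,0,0,0,0,1,0.3],[0,0,0,0,0,0,0.3]]' 40
```

```text
time: 20.02
tool_pos: [479.4, 41.8, 25.0]
tcp_rot: [1.0, 0.029, 0.001, 0.0]
ft_force: [0.0, 0.1, -0.7]
finger_gap: 54.8
time: 20.27
tool_pos: [479.3, 42.0, 23.9]
tcp_rot: [1.0, 0.03, 0.001, 0.0]
ft_force: [-1.9, -0.4, 10.8]
finger_gap: 54.8
```

```bash

python3 -m handwheel '[[0,0,0,0,0,0,-0.5],[0,0,0,0,0,0,-0.55],[0,0,0,0,0,0,-0.55],[0,0,0,0,0,-50,-0.55],[0,0,0,0,0,-25,0],[0,0,0,0,0,0,1],[0,0,0,0,0,0,1],[0,0,0,0,0,0,1]]' 40
python3 -c "
from h import *
go(478.7,41.9,63,0.059);s=cap('scene','sc11')
cv2.imwrite('pics/sz11.png',cv2.resize(s[160:320,220:420],None,fx=4,fy=4,interpolation=cv2.INTER_CUBIC))"
```

```text
time: 21.28
tool_pos: [478.4, 41.9, 97.4]
tcp_rot: [1.0, 0.029, -0.001, -0.0]
ft_force: [-0.1, -0.3, 0.5]
finger_gap: 0.2
t 21.27 pos [478.4  41.9  97.4] yaw 0.059 tilt [-0.0016  0.    ] gap 0.2 F [-0.1 -0.3  0.5]
tool shift now: [ 0.3  0.  34.4]
turn: [-0.     0.002 -0.   ] shift after turn: [ 0.3  0.  34.4]
```

View pics/sz11.png

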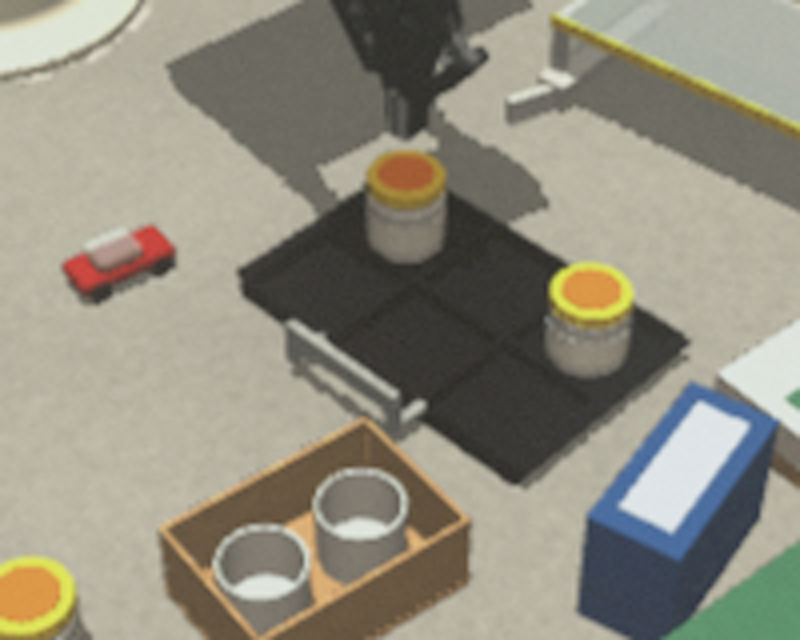

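Pot 2 stands in the rear-left cell, near (405,205). Pressing its lid.

```bash

python3 -m handwheel '[[0,0,0,0,0,30,1],[0,0,0,0,0,3,1],[0,0,0,0,0,2,1],[0,0,0,0,0,2,1]]' 40
python3 -m handwheel '[[0,0,0,0,0,2,1],[0,0,0,0,0,1,1],[0,0,0,0,0,0,1]]' 40
python3 -m handwheel '[[0,0,0,0,0,1,1],[0,0,0,0,0,0,1]]' 40
python3 -m handwheel '[[0,0,0,0,0,1,1],[0,0,0,0,0,0,1]]' 40
```

```text
time: 21.82
tool_pos: [479.0, 41.9, 61.9]
tcp_rot: [1.0, 0.03, 0.0, 0.0]
ft_force: [-2.1, 0.1, 7.7]
finger_gap: -0.1
time: 22.2
tool_pos: [479.0, 41.9, 59.0]
tcp_rot: [1.0, 0.03, 0.0, 0.0]
ft_force: [-2.4, 0.1, 4.4]
finger_gap: 0.3
time: 22.45
tool_pos: [479.0, 41.9, 58.0]
tcp_rot: [1.0, 0.029, 0.0, 0.0]
ft_force: [-3.2, 0.1, 7.4]
finger_gap: 0.1
time: 22.7
tool_pos: [479.1, 41.9, 57.8]
tcp_rot: [1.0, 0.03, 0.001, 0.0]
ft_force: [-6.6, -0.0, 27.8]
finger_gap: -0.2
```

Home. Next is pot 1 at (408,−352).

```bash

python3 -m handwheel '[[0,0,0,0,0,-55,1],[0,0,0,0,0,0,-0.8]]' 40
python3 -c "
from h import *
go(408.5,-352,110,0.059)"
```

```text
time: 22.95
tool_pos: [481.1, 41.9, 114.7]
tcp_rot: [1.0, 0.03, 0.003, 0.0]
ft_force: [0.3, 0.2, 0.0]
finger_gap: 16.9
t 22.95 pos [481.1  41.9 114.7] yaw 0.0591 tilt [ 0.0062 -0.0002] gap 16.9 F [0.3 0.2 0. ]
tool shift now: [-95.7 388.9   4.3]
turn: [ 0.001 -0.006  0.   ] shift after turn: [-95.7 388.9   4.7]
```

```bash

python3 -m handwheel '[[0,0,0,-13.5,56,0,-0.8],[0,0,0,-13.5,56,0,-0.8],[0,0,0,-13.5,56,0,-0.8],[0,0,0,-13.5,56,0,-0.8],[0,0,0,-13.5,56,0,-0.8],[0,0,0,-13.5,56,0,-0.8],[0,0,0,-12.5,53,0,-0.8],[0,0,0,0,0,0,-0.8]]' 40
python3 -m handwheel '[[0,0,0,0,0,0,-0.8]]'
python3 -c "
from h import *
go(408.5,-352,20,0.059);s=cap('scene','sc12')
for e in lids(s):
    if 150<e[0][0]<400 and 180<e[0][1]<330: print(np.round(e[0],1),np.round(e[1],1),onz('scene',e[0],55).round(1))
cv2.imwrite('pics/sz12.png',cv2.resize(s[160:340,140:360],None,fx=3.6,fy=3.3,interpolation=cv2.INTER_CUBIC))"
```

```text
time: 23.95
tool_pos: [408.1, -355.7, 111.3]
tcp_rot: [1.0, 0.028, 0.001, 0.001]
ft_force: [-0.4, 0.6, -0.3]
finger_gap: 76.8
time: 24.08
tool_pos: [408.3, -351.5, 111.1]
tcp_rot: [1.0, 0.029, -0.0, -0.0]
ft_force: [-0.6, 0.2, -0.0]
finger_gap: 76.8
t 24.07 pos [ 408.3 -351.5  111.1] yaw 0.0584 tilt [-0.0004  0.0006] gap 76.8 F [-0.6  0.2 -0. ]
tool shift now: [ 0.2  0.6 91.1]
turn: [-0.001  0.    -0.001] shift after turn: [ 0.2  0.5 91.1]
[226.1 309.7] [19.8 24.1] [ 609.6 -367.9   55. ]
[185.6 259. ] [16.4 22.2] [ 409.6 -351.1   55. ]
[367.1 233.3] [14.7 20.2] [648.7  51.4  55. ]
[321.  205.7] [13.1 18.5] [482.3  39.5  55. ]
```

View pics/sz12.png

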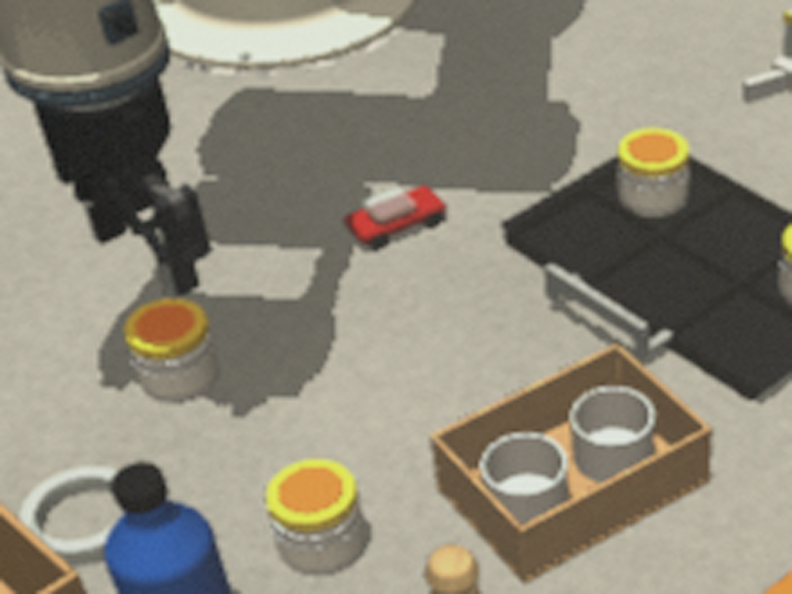

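Pot 1 hasn't moved, near (165,330). Gripping it.

```bash

python3 -m handwheel '[[0,0,0,0.5,0.5,46,-0.8],[0,0,0,0,0,45,-0.8],[0,0,0,0,0,0,-0.8],[0,0,0,0,0,0,0.3],[0,0,0,0,0,0,0.3],[0,0,0,0,0,0,0.3],[0,0,0,0,0,0,0.3]]' 40
python3 -m handwheel '[[0,0,0,0,0,-40,0.3],[0,0,0,0,0,-50,0.3],[0,0,0,0,0,0,0.3]]' 40
python3 -c "
from h import *
go(483.7,-41.9,110,0.059)"
```

```text
time: 25.0
tool_pos: [409.9, -352.8, 22.1]
tcp_rot: [1.0, 0.03, 0.001, 0.001]
ft_force: [1.5, 4.0, 12.0]
finger_gap: 54.8
time: 25.38
tool_pos: [410.7, -354.0, 114.7]
tcp_rot: [1.0, 0.03, 0.003, 0.003]
ft_force: [-0.2, 0.1, -2.0]
finger_gap: 55.0
t 25.38 pos [ 410.7 -354.   114.7] yaw 0.0591 tilt [ 0.0052 -0.0056] gap 55.0 F [-0.2  0.1 -2. ]
tool shift now: [  91.3 -307.3    3.3]
turn: [ 0.006 -0.005  0.   ] shift after turn: [  91.3 -307.3    4.7]
```

```bash

python3 -m handwheel '[[0,0,0,15.5,-51.2,0,0.3],[0,0,0,15.5,-51.2,0,0.3],[0,0,0,15.5,-51.2,0,0.3],[0,0,0,15.5,-51.2,0,0.3],[0,0,0,15.5,-51.2,0,0.3],[0,0,0,15.5,-51.2,0,0.3],[0,0,0,0,0,0,0.3],[0,0,0,0,0,0,0.3]]' 40
python3 -c "
from h import *
go(483.7,-41.9,25,0.059);s=cap('scene','sc13')
cv2.imwrite('pics/sz13.png',cv2.resize(s[160:320,220:420],None,fx=4,fy=4,interpolation=cv2.INTER_CUBIC))"
```

```text
time: 26.38
tool_pos: [483.7, -40.2, 110.3]
tcp_rot: [1.0, 0.03, -0.0, 0.0]
ft_force: [0.0, -1.0, -1.1]
finger_gap: 55.0
t 26.38 pos [483.7 -40.2 110.3] yaw 0.0598 tilt [ 0.     -0.0001] gap 55.0 F [ 0.  -1.  -1.1]
tool shift now: [-0.1  1.6 85.3]
turn: [0.    0.    0.001] shift after turn: [-0.1  1.6 85.3]
```

View pics/sz13.png

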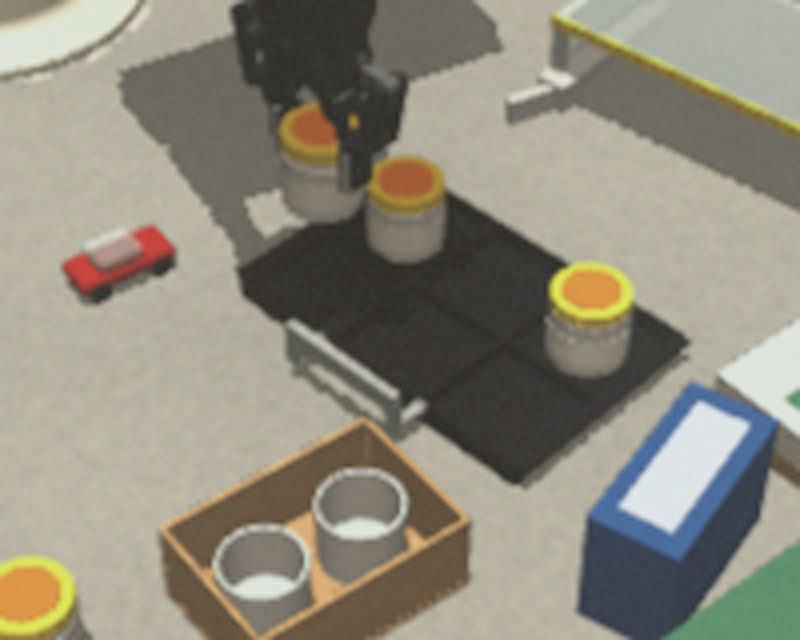

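Pot 1 is held at (322,165), clear of its neighbour. Lowering it.

```bash

python3 -m handwheel '[[0,0,0,0,1.5,40,0.3],[0,0,0,0,0,34,0.3],[0,0,0,0,0,6,0.3],[0,0,0,0,0,3,0.3],[0,0,0,0,0,2,0.3],[0,0,0,0,0,0,0.3]]' 40
python3 -m handwheel '[[0,0,0,0,0,1,0.3],[0,0,0,0,0,0,0.3]]' 40
```

```text
time: 27.18
tool_pos: [484.3, -41.9, 26.0]
tcp_rot: [1.0, 0.029, 0.001, 0.0]
ft_force: [1.0, -0.3, -0.8]
finger_gap: 54.9
time: 27.42
tool_pos: [484.3, -41.8, 25.1]
tcp_rot: [1.0, 0.03, 0.001, 0.0]
ft_force: [-1.3, -1.2, 13.3]
finger_gap: 54.8
```

```bash

python3 -m handwheel '[[0,0,0,0,0,0,-0.5],[0,0,0,0,0,0,-0.55],[0,0,0,0,0,0,-0.55],[0,0,0,0,0,-50,-0.55],[0,0,0,0,0,-25,0],[0,0,0,0,0,0,1],[0,0,0,0,0,0,1],[0,0,0,0,0,0,1]]' 40
python3 -c "
from h import *
go(483.7,-41.9,63,0.059);s=cap('scene','sc14')
cv2.imwrite('pics/sz14.png',cv2.resize(s[160:320,220:420],None,fx=4,fy=4,interpolation=cv2.INTER_CUBIC))"
```

```text
time: 28.42
tool_pos: [483.4, -41.6, 98.4]
tcp_rot: [1.0, 0.03, -0.001, -0.0]
ft_force: [-1.0, -0.0, 0.1]
finger_gap: 0.1
t 28.43 pos [483.4 -41.6  98.4] yaw 0.0591 tilt [-0.0016  0.0003] gap 0.1 F [-1.  -0.   0.1]
tool shift now: [ 0.4  0.3 35.4]
turn: [-0.     0.002  0.   ] shift after turn: [ 0.3  0.3 35.4]
```

View pics/sz14.png

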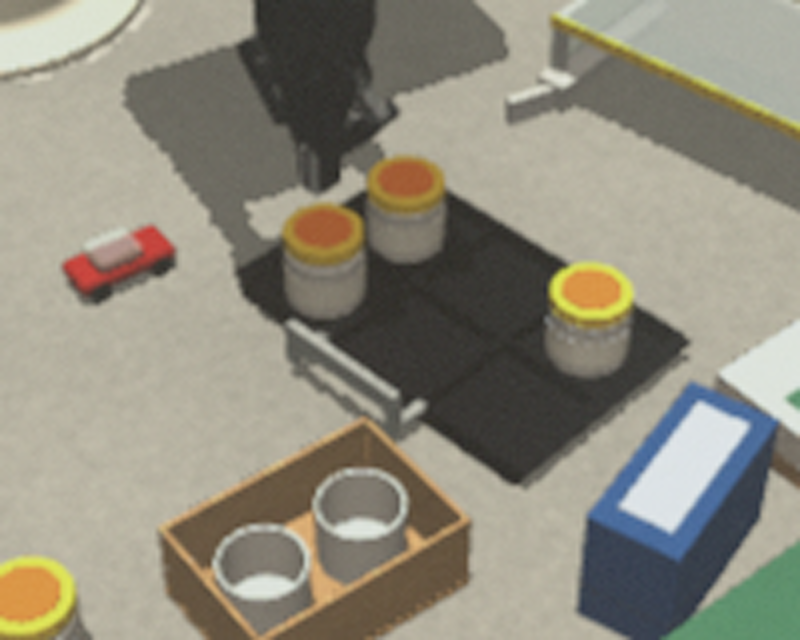

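Pot 1 stands in the front-left cell, near (325,260). Pressing its lid.

```bash

python3 -m handwheel '[[0,0,0,0,0,31,1],[0,0,0,0,0,3,1],[0,0,0,0,0,2,1],[0,0,0,0,0,2,1]]' 40
python3 -m handwheel '[[0,0,0,0,0,2,1],[0,0,0,0,0,1,1],[0,0,0,0,0,0,1]]' 40
python3 -m handwheel '[[0,0,0,0,0,1,1],[0,0,0,0,0,0,1]]' 40
python3 -m handwheel '[[0,0,0,0,0,1,1],[0,0,0,0,0,0,1]]' 40
```

```text
time: 28.98
tool_pos: [484.3, -41.8, 61.8]
tcp_rot: [1.0, 0.029, 0.0, 0.0]
ft_force: [-2.3, 0.7, 7.4]
finger_gap: 0.1
time: 29.35
tool_pos: [484.2, -41.8, 58.9]
tcp_rot: [1.0, 0.029, 0.001, 0.0]
ft_force: [-0.8, -0.3, 4.2]
finger_gap: 0.1
time: 29.6
tool_pos: [484.2, -41.8, 58.0]
tcp_rot: [1.0, 0.03, 0.001, 0.0]
ft_force: [-1.9, -0.4, 8.7]
finger_gap: 0.0
time: 29.85
tool_pos: [484.4, -41.8, 57.7]
tcp_rot: [1.0, 0.03, 0.001, 0.0]
ft_force: [-5.9, 1.2, 29.8]
finger_gap: 0.4
```

Home. Last is pot 4 at about (608,−370).

```bash

python3 -m handwheel '[[0,0,0,0,0,-55,1],[0,0,0,0,0,0,-0.8]]' 40
python3 -c "
from h import *
go(608,-369.5,110,0.059)"
```

```text
time: 30.1
tool_pos: [485.9, -42.1, 114.5]
tcp_rot: [1.0, 0.03, 0.003, 0.001]
ft_force: [-0.2, -0.2, -0.6]
finger_gap: 16.8
t 30.1 pos [485.9 -42.1 114.5] yaw 0.059 tilt [ 0.0058 -0.0012] gap 16.8 F [-0.2 -0.2 -0.6]
tool shift now: [102.6 334.    5.6]
turn: [ 0.002 -0.006  0.   ] shift after turn: [102.6 334.    4.5]
```

```bash

python3 -m handwheel '[[0,0,0,17,56,0,-0.8],[0,0,0,17,56,0,-0.8],[0,0,0,17,56,0,-0.8],[0,0,0,17,56,0,-0.8],[0,0,0,17,55,0,-0.8],[0,0,0,17,55,0,-0.8],[0,0,0,0,0,0,-0.8],[0,0,0,0,0,0,-0.8]]' 40
python3 -c "
from h import *
go(608,-369.5,20,0.059);s=cap('scene','sc15')
for e in lids(s):
    if 150<e[0][0]<400 and 180<e[0][1]<330: print(np.round(e[0],1),np.round(e[1],1),onz('scene',e[0],55).round(1))
cv2.imwrite('pics/sz15.png',cv2.resize(s[160:340,140:360],None,fx=3.6,fy=3.3,interpolation=cv2.INTER_CUBIC))"
```

```text
time: 31.1
tool_pos: [604.9, -368.6, 110.6]
tcp_rot: [1.0, 0.029, -0.0, -0.0]
ft_force: [-0.4, 1.0, 0.5]
finger_gap: 76.8
t 31.1 pos [ 604.9 -368.6  110.6] yaw 0.0587 tilt [-0.001   0.0009] gap 76.8 F [-0.4  1.   0.5]
tool shift now: [ 3.2  1.2 90.6]
turn: [-0.001  0.001 -0.   ] shift after turn: [ 3.1  1.1 90.6]
[225.9 310. ] [19.6 24.2] [ 609.9 -368.8   55. ]
[367.1 233.3] [14.7 20.3] [648.8  51.3  55. ]
[300.6 219.1] [14.3 19.4] [487.  -40.6  55. ]
[321.  205.7] [13.  18.7] [482.4  39.6  55. ]
```

View pics/sz15.png

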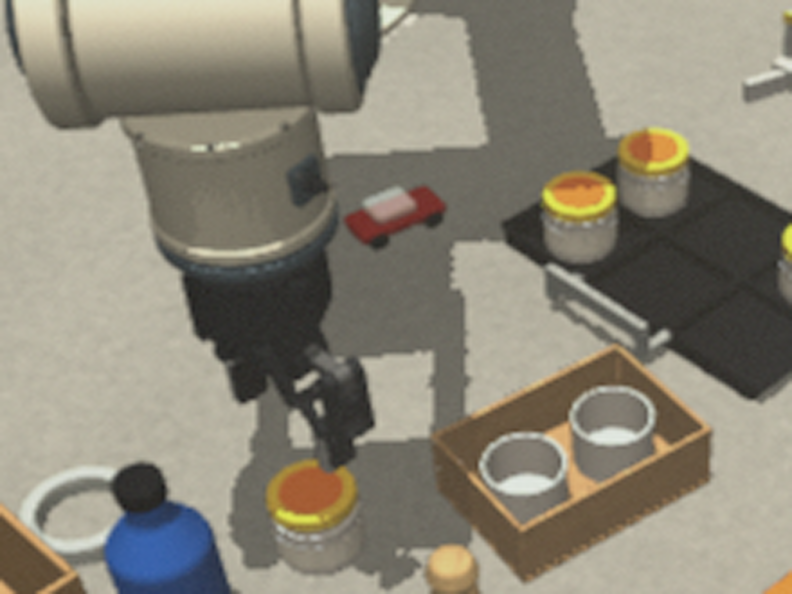

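Pot 4 is in place, near (313,490). The bottle to its left needs watching, so I'll descend in two stages.

```bash

python3 -m handwheel '[[0,0,0,3,0,30,-0.8],[0,0,0,0,0,20,-0.8],[0,0,0,0,0,0,-0.8]]' 40
python3 -c "
from h import *
go(608.5,-369.5,20,0.059);s=cap('scene','sc16')
cv2.imwrite('pics/sz16.png',cv2.resize(s[200:380,140:360],None,fx=3.6,fy=3.3,interpolation=cv2.INTER_CUBIC))"
```

```text
time: 31.52
tool_pos: [607.4, -367.5, 59.7]
tcp_rot: [1.0, 0.03, -0.001, -0.001]
ft_force: [0.4, 0.1, 0.2]
finger_gap: 77.1
t 31.52 pos [ 607.4 -367.5   59.7] yaw 0.0598 tilt [-0.0028  0.0021] gap 77.1 F [0.4 0.1 0.2]
tool shift now: [ 1.1  2.1 39.7]
turn: [-0.002  0.003  0.001] shift after turn: [ 1.   2.  39.7]
```

View pics/sz16.png

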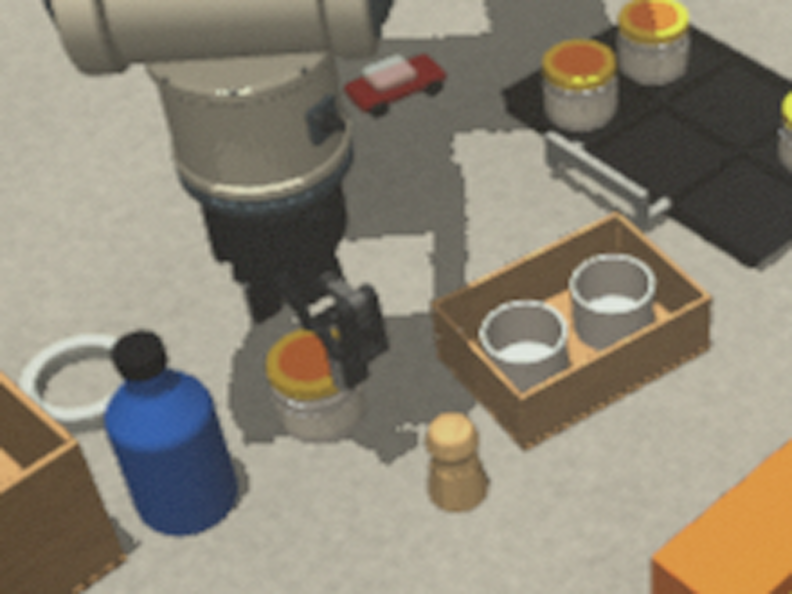

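The gripper is well clear of the bottle and the doll. Going on.

```bash

python3 -m handwheel '[[0,0,0,0.5,1,39,-0.8],[0,0,0,0,0,0,-0.8],[0,0,0,0,0,0,0.3],[0,0,0,0,0,0,0.3],[0,0,0,0,0,0,0.3],[0,0,0,0,0,0,0.3]]' 40
python3 -m handwheel '[[0,0,0,0,0,-40,0.3],[0,0,0,0,0,-50,0.3],[0,0,0,0,0,0,0.3]]' 40
python3 -c "
from h import *
go(651.3,-32,110,0.059)"
```

```text
time: 32.33
tool_pos: [609.9, -370.5, 24.4]
tcp_rot: [1.0, 0.03, 0.001, 0.001]
ft_force: [-1.3, 0.4, 8.0]
finger_gap: 54.9
time: 32.7
tool_pos: [611.2, -371.5, 117.8]
tcp_rot: [1.0, 0.03, 0.003, 0.003]
ft_force: [-0.5, 0.3, -1.3]
finger_gap: 54.6
t 32.7 pos [ 611.2 -371.5  117.8] yaw 0.059 tilt [ 0.0068 -0.0049] gap 54.6 F [-0.5  0.3 -1.3]
tool shift now: [  60.  -336.6    6.4]
turn: [ 0.005 -0.006  0.   ] shift after turn: [  60.1 -336.6    7.8]
```

```bash

python3 -m handwheel '[[0,0,0,10.3,-56.2,0,0.3],[0,0,0,10.3,-56.2,0,0.3],[0,0,0,10.3,-56.2,0,0.3],[0,0,0,10.3,-56.2,0,0.3],[0,0,0,10.3,-56.2,0,0.3],[0,0,0,10.3,-56.2,0,0.3],[0,0,0,0,0,0,0.3],[0,0,0,0,0,0,0.3]]' 40
python3 -c "
from h import *
go(651.3,-32,27.5,0.059);s=cap('scene','sc17')
cv2.imwrite('pics/sz17.png',cv2.resize(s[160:320,220:420],None,fx=4,fy=4,interpolation=cv2.INTER_CUBIC))"
```

```text
time: 33.7
tool_pos: [650.6, -29.7, 112.2]
tcp_rot: [1.0, 0.03, -0.0, 0.0]
ft_force: [-0.3, -1.1, -1.3]
finger_gap: 55.1
t 33.7 pos [650.6 -29.7 112.2] yaw 0.0597 tilt [-0.0002 -0.0002] gap 55.1 F [-0.3 -1.1 -1.3]
tool shift now: [ 0.5  2.4 84.7]
turn: [0.    0.    0.001] shift after turn: [ 0.5  2.4 84.7]
```

View pics/sz17.png

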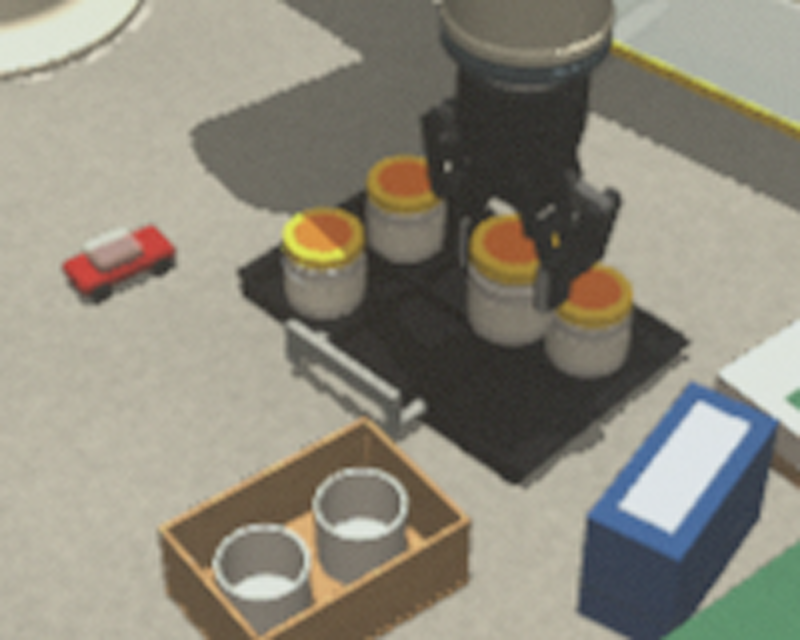

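```bash

python3 -m handwheel '[[0,0,0,0.5,2.5,40,0.3],[0,0,0,0,0,34,0.3],[0,0,0,0,0,6,0.3],[0,0,0,0,0,3,0.3],[0,0,0,0,0,0,0.3]]' 40
python3 -m handwheel '[[0,0,0,0,0,1,0.3],[0,0,0,0,0,1,0.3],[0,0,0,0,0,0,0.3]]' 40
```

```text
time: 34.38
tool_pos: [652.1, -32.5, 30.4]
tcp_rot: [1.0, 0.029, 0.001, 0.0]
ft_force: [-0.2, -0.5, -0.4]
finger_gap: 54.8
time: 34.75
tool_pos: [651.5, -32.1, 27.4]
tcp_rot: [1.0, 0.03, 0.0, 0.0]
ft_force: [-0.4, 0.3, -1.5]
finger_gap: 54.5
```

```bash

python3 -m handwheel '[[0,0,0,0,0,1,0.3],[0,0,0,0,0,0,0.3]]' 40
```

```text
time: 35.0
tool_pos: [651.5, -32.1, 27.3]
tcp_rot: [1.0, 0.03, 0.0, 0.0]
ft_force: [-5.9, 1.0, 14.6]
finger_gap: 54.3
```

```bash

python3 -m handwheel '[[0,0,0,0,0,0,-0.5],[0,0,0,0,0,0,-0.55],[0,0,0,0,0,0,-0.55],[0,0,0,0,0,-50,-0.55],[0,0,0,0,0,-25,0],[0,0,0,0,0,0,1],[0,0,0,0,0,0,1],[0,0,0,0,0,0,1]]' 40
python3 -c "
from h import *
go(651.3,-32,63,0.059);s=cap('scene','sc18')
cv2.imwrite('pics/sz18.png',cv2.resize(s[160:320,220:420],None,fx=4,fy=4,interpolation=cv2.INTER_CUBIC))"
```

```text
time: 36.0
tool_pos: [650.8, -32.1, 100.1]
tcp_rot: [1.0, 0.029, -0.001, -0.0]
ft_force: [0.6, -0.8, -0.6]
finger_gap: -0.2
t 36.0 pos [650.8 -32.1 100.1] yaw 0.059 tilt [-0.0019  0.0003] gap -0.2 F [ 0.6 -0.8 -0.6]
tool shift now: [ 0.6 -0.  37.1]
turn: [-0.     0.002 -0.   ] shift after turn: [ 0.5 -0.  37.1]
```

View pics/sz18.png

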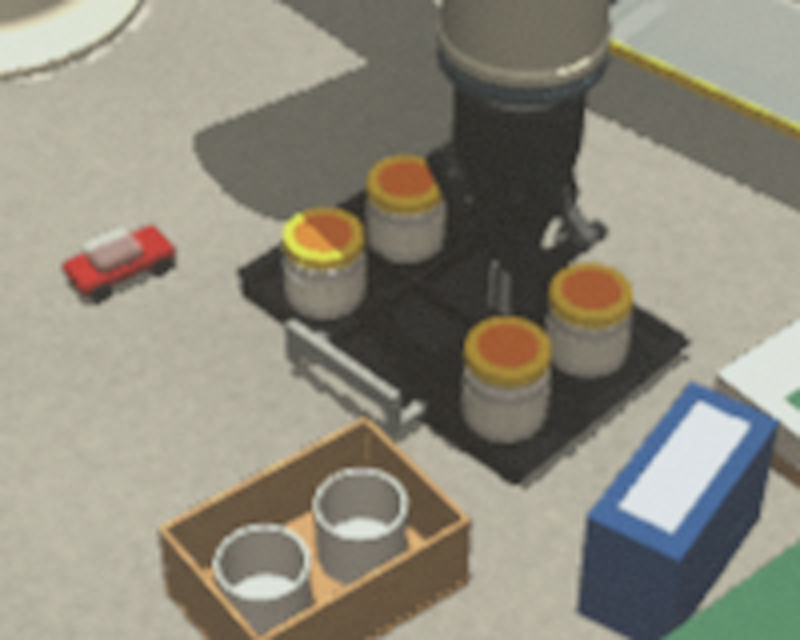

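All four pots stand in the corner cells. Pressing the last lid, near (507,350).

```bash

python3 -m handwheel '[[0,0,0,0,0,32.5,1],[0,0,0,0,0,3,1],[0,0,0,0,0,2,1],[0,0,0,0,0,2,1]]' 40
python3 -m handwheel '[[0,0,0,0,0,2,1],[0,0,0,0,0,1,1],[0,0,0,0,0,0,1]]' 40
python3 -m handwheel '[[0,0,0,0,0,1,1],[0,0,0,0,0,0,1]]' 40
python3 -m handwheel '[[0,0,0,0,0,1,1],[0,0,0,0,0,0,1]]' 40
```

```text
time: 36.55
tool_pos: [651.8, -32.2, 62.6]
tcp_rot: [1.0, 0.03, 0.0, 0.0]
ft_force: [-2.5, 0.2, 8.3]
finger_gap: 0.2
time: 36.92
tool_pos: [651.8, -32.2, 59.9]
tcp_rot: [1.0, 0.03, 0.001, 0.0]
ft_force: [-1.5, -0.2, 4.5]
finger_gap: 0.1
time: 37.17
tool_pos: [651.8, -32.2, 58.9]
tcp_rot: [1.0, 0.03, 0.001, 0.0]
ft_force: [-1.9, 1.0, 5.9]
finger_gap: -0.2
time: 37.42
tool_pos: [651.8, -32.2, 58.0]
tcp_rot: [1.0, 0.03, 0.001, 0.0]
ft_force: [-1.9, 0.0, 8.5]
finger_gap: 0.2
```

```bash

python3 -m handwheel '[[0,0,0,0,0,1,1],[0,0,0,0,0,0,1]]' 40
python3 -m handwheel '[[0,0,0,0,0,-55,1],[0,0,0,0,0,-55,1],[0,0,0,-40,0,-20,0.6],[0,0,0,-40,0,0,0.6]]' 40
python3 -c "
from h import *
go(571,-106,120,1.63)"
```

```text
time: 37.67
tool_pos: [651.9, -32.2, 57.9]
tcp_rot: [1.0, 0.03, 0.001, 0.0]
ft_force: [-6.9, 0.7, 19.6]
finger_gap: 0.1
time: 38.17
tool_pos: [571.8, -37.0, 188.3]
tcp_rot: [1.0, 0.03, 0.002, 0.0]
ft_force: [0.2, 0.3, -0.8]
finger_gap: 17.2
t 38.17 pos [571.8 -37.  188.3] yaw 0.0593 tilt [ 0.0045 -0.0008] gap 17.2 F [ 0.2  0.3 -0.8]
tool shift now: [-5.2 68.7 68.4]
turn: [ 0.004 -0.003 -1.571] shift after turn: [-68.8  -4.9  68.3]
```

```bash

python3 -m handwheel '[[0,0,-0.185,0,0,0,0.6],[0,0,-0.185,0,0,0,0.6],[0,0,-0.185,0,0,0,0.6],[0,0,-0.185,0,0,0,0.6],[0,0,-0.185,0,0,0,0.6],[0,0,-0.185,0,0,0,0.6],[0,0,-0.185,0,0,0,0.6],[0,0,-0.185,0,0,0,0.6]]'
python3 -m handwheel '[[0,0,-0.091,-60,-5,0,0.6],[0,0,0,-60,-5,0,0.6],[0,0,0,-60,-5,0,0.6],[0,0,0,-60,-5,0,0.6],[0,0,0,-60,-5,0,0.6],[0,0,0,-60,-5,0,0.6],[0,0,0,0,0,0,0.6]]'
python3 -c "
from h import *
go(571,-106,120,1.63);s=cap('scene','sc19');t=cap('top','top19')
cv2.imwrite('pics/tz19.png',cv2.resize(t[140:340,240:440],None,fx=3,fy=3,interpolation=cv2.INTER_CUBIC))"
```

```text
time: 39.17
tool_pos: [571.7, -36.9, 186.5]
tcp_rot: [0.716, 0.698, 0.0, 0.0]
ft_force: [0.2, 1.0, -0.2]
finger_gap: 17.3
time: 40.05
tool_pos: [556.8, -402.0, 186.1]
tcp_rot: [0.687, 0.726, -0.0, 0.001]
ft_force: [0.4, 0.4, -0.7]
finger_gap: 17.2
t 40.05 pos [ 556.8 -402.   186.1] yaw 1.6261 tilt [ 0.001  -0.0017] gap 17.2 F [ 0.4  0.4 -0.7]
tool shift now: [294.8  30.5  65.7]
turn: [ 0.001  0.002 -0.004] shift after turn: [294.6  31.7  66.1]
```

View pics/tz19.png

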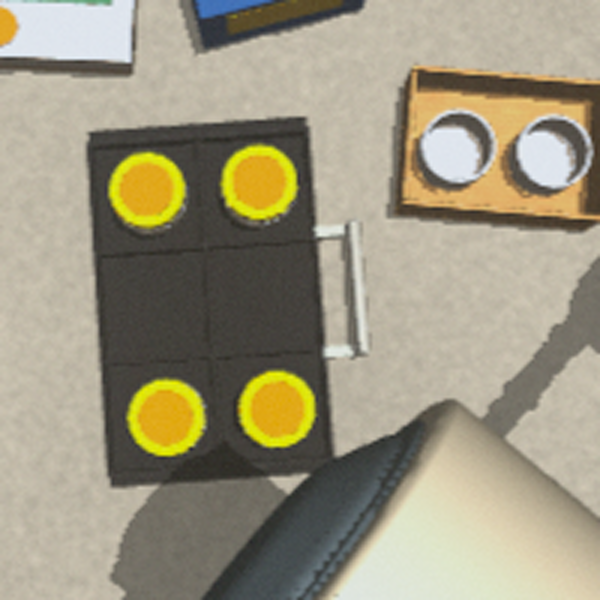

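View pics/top19.png

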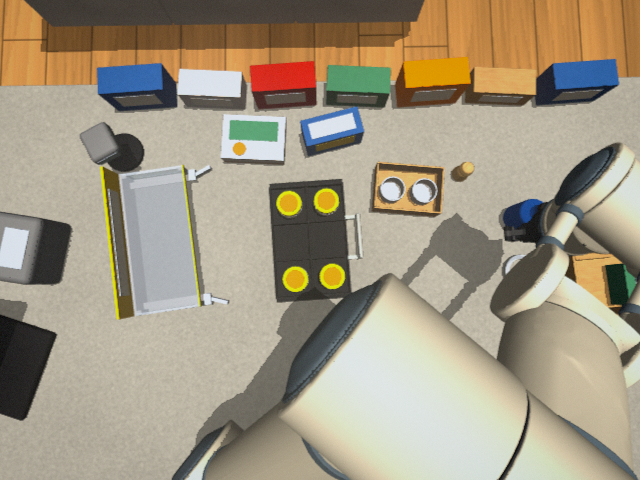

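The tray hasn't shifted. All four pots stand in the corner cells and both empties are in the box. Moving over the pull bar, with the jaws along the tray's x axis.

```bash

python3 -m handwheel '[[0,0,-0.004,59,6.3,0,0.6],[0,0,0,59,6.3,0,0.6],[0,0,0,59,6.3,0,0.6],[0,0,0,59,6.3,0,0.6],[0,0,0,58.6,6.5,0,0.6],[0,0,0,0,0,60,0.6],[0,0,0,0,0,40,0.6],[0,0,0,0,0,0,0.6]]'
python3 -c "
from h import *
go(571,-106,20,1.63);s=cap('scene','sc20')
cv2.imwrite('pics/sz20.png',cv2.resize(s[180:300,230:380],None,fx=5,fy=5,interpolation=cv2.INTER_CUBIC))"
```

```text
time: 41.15
tool_pos: [568.8, -99.9, 84.2]
tcp_rot: [0.684, 0.73, -0.001, -0.002]
ft_force: [0.3, -0.9, 0.7]
finger_gap: 17.1
t 41.15 pos [568.8 -99.9  84.2] yaw 1.6355 tilt [-0.0046  0.0014] gap 17.1 F [ 0.3 -0.9  0.7]
tool shift now: [-6.4  2.1 64.2]
turn: [-0.005 -0.002  0.006] shift after turn: [-6.2  1.8 64.2]
```

View pics/sz20.png

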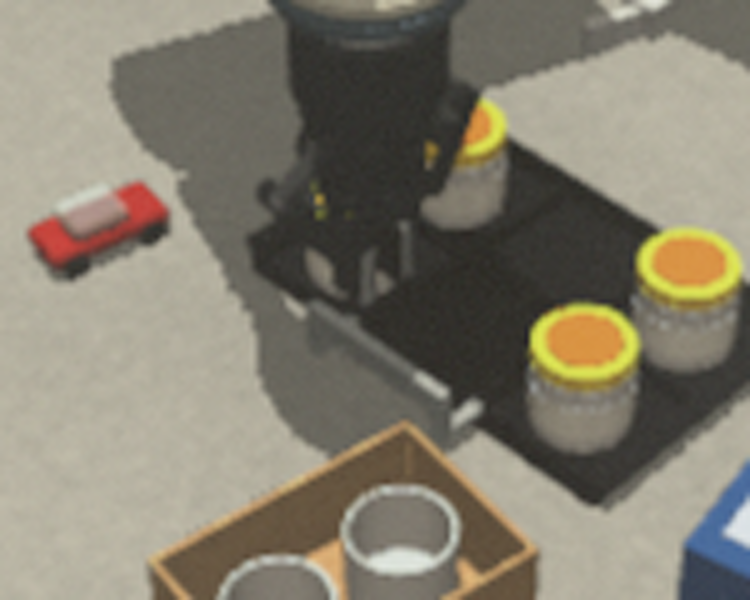

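```bash

python3 -m handwheel '[[0,0,0,0,0,0,0.6],[0,0,0,0,0,0,0.6]]'
python3 -c "
from h import *
go(571,-106,20,1.63)
"
```

```text
time: 41.45
tool_pos: [571.6, -101.9, 87.5]
tcp_rot: [0.684, 0.729, 0.001, 0.001]
ft_force: [-0.8, 0.4, -0.5]
finger_gap: 17.1
t 41.45 pos [ 571.6 -101.9   87.5] yaw 1.6339 tilt [ 0.0026 -0.0007] gap 17.1 F [-0.8  0.4 -0.5]
tool shift now: [-4.  -1.  67.5]
turn: [0.003 0.001 0.004] shift after turn: [-4.1 -0.8 67.5]
```

```bash

python3 -m handwheel '[[0.003,0.001,0.004,-4,-0.8,25,0.6],[0,0,0,0,0,0,0.6],[0,0,0,0,0,0,0.6]]'
python3 -c "
from h import *
go(571,-106,20,1.63);s=cap('scene','sc21')
s=s.copy()
st=arm.state();T=st['tool_pos'];M=R.from_quat(st['tcp_rot']).as_matrix()
# bar predicted ends at top
cv2.imwrite('pics/sz21.png',cv2.resize(s[180:300,230:380],None,fx=5,fy=5,interpolation=cv2.INTER_CUBIC))"
```

```text
time: 41.82
tool_pos: [570.6, -105.8, 61.7]
tcp_rot: [0.686, 0.728, -0.001, -0.001]
ft_force: [0.6, -0.5, 0.2]
finger_gap: 16.8
t 41.83 pos [ 570.6 -105.8   61.7] yaw 1.6299 tilt [-0.0022  0.0006] gap 16.8 F [ 0.6 -0.5  0.2]
tool shift now: [-0.3  0.5 41.7]
turn: [-0.002 -0.001 -0.   ] shift after turn: [-0.3  0.4 41.7]
```

View pics/sz21.png

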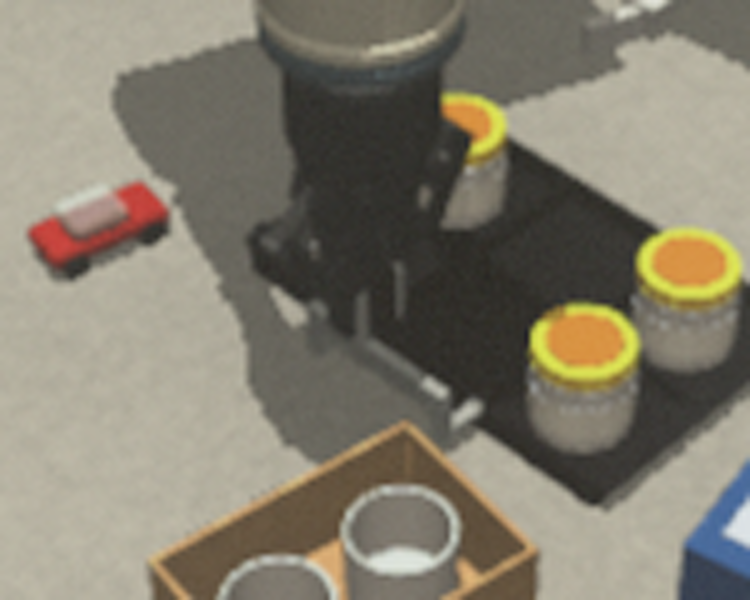

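The fingers straddle the bar, near (360,300) and (400,290). Descending in small steps and watching the force.

```bash

python3 -m handwheel '[[0,0,0,0,0,10,0.6],[0,0,0,0,0,7,0.6],[0,0,0,0,0,0,0.6]]'
python3 -m handwheel '[[0,0,0,0,0,8,0.6],[0,0,0,0,0,8,0.6],[0,0,0,0,0,0,0.6]]'
python3 -m handwheel '[[0,0,0,0,0,6,0.6],[0,0,0,0,0,0,0.6]]'
```

```text
time: 42.25
tool_pos: [569.7, -105.5, 43.1]
tcp_rot: [0.686, 0.728, -0.001, -0.002]
ft_force: [0.1, 0.2, -0.1]
finger_gap: 17.0
time: 42.62
tool_pos: [569.6, -105.5, 27.0]
tcp_rot: [0.686, 0.728, -0.001, -0.002]
ft_force: [0.3, -0.4, -0.7]
finger_gap: 17.2
time: 42.88
tool_pos: [569.8, -105.6, 21.4]
tcp_rot: [0.686, 0.728, -0.001, -0.002]
ft_force: [0.9, 0.6, 0.2]
finger_gap: 16.9
```

```bash

python3 -m handwheel '[[0,0,0,0,0,0,0.9],[0,0,0,0,0,0,0.9],[0,0,0,0,0,0,1],[0,0,0,0,0,0,1]]' 60
python3 -c "
from h import *
go(571,-106,20,1.63)"
```

```text
time: 43.38
tool_pos: [569.9, -105.5, 21.8]
tcp_rot: [0.686, 0.728, -0.001, -0.002]
ft_force: [-1.0, 4.8, 1.4]
finger_gap: 6.6
t 43.38 pos [ 569.9 -105.5   21.8] yaw 1.63 tilt [-0.0032  0.001 ] gap 6.6 F [-1.   4.8  1.4]
tool shift now: [-0.6  1.   1.8]
turn: [-0.003 -0.001 -0.   ] shift after turn: [-0.6  1.   1.8]
```

The bar is held: the gap reads 6.6 mm, and readings run about 1.5 mm low. Before dragging, I'll check the path's clearance to the game and the white box, and work out the staging pose.

```bash
python3 - <<'E'
from h import *
for nm,p in [("game L",(306.7,156.5)),("game R",(363,142)),("card L",(222,162)),("card R",(285,164))]: print(nm,onz("top",p,0).round(1))
D=np.array([570,306.]);yd=1.699
x=lambda a:np.array([np.cos(a),np.sin(a)]);y=lambda a:np.array([-np.sin(a),np.cos(a)])
def pose(s,lat,a):
    o=D+s*x(yd)+lat*y(yd)
    tool=o-112*x(a)+1.9*y(a)
    c=[o+i*x(a)+j*y(a) for i,j in((86,-136),(-86,-136),(86,136),(-86,136))]
    print(s,lat,round(a,3),"org",o.round(1),"tool",tool.round(1),"corners",[list(v.round(0)) for v in c])
for s,l,a in [(-298,43,1.63),(-200,8,1.68),(-200,0,1.699),(-100,0,1.699),(4,0,1.699)]: pose(s,l,a)
E
```

```text
game L [763.4   9.9   0. ]
game R [ 796.3 -123.3    0. ]
card L [753.2 208.8   0. ]
card R [746.2  61.    0. ]
-298 43 1.63 org [565.5   4.9] tool [ 570.2 -107. ] corners [[np.float64(696.0), np.float64(99.0)], [np.float64(706.0), np.float64(-73.0)], [np.float64(425.0), np.float64(83.0)], [np.float64(435.0), np.float64(-89.0)]]
-200 8 1.68 org [587.6 106.6] tool [598.   -4.9] corners [[np.float64(713.0), np.float64(207.0)], [np.float64(732.0), np.float64(36.0)], [np.float64(443.0), np.float64(177.0)], [np.float64(462.0), np.float64(6.0)]]
-200 0 1.699 org [595.6 107.6] tool [608.   -3.7] corners [[np.float64(719.0), np.float64(210.0)], [np.float64(741.0), np.float64(40.0)], [np.float64(450.0), np.float64(176.0)], [np.float64(472.0), np.float64(5.0)]]
-100 0 1.699 org [582.8 206.8] tool [595.2  95.5] corners [[np.float64(707.0), np.float64(310.0)], [np.float64(729.0), np.float64(139.0)], [np.float64(437.0), np.float64(275.0)], [np.float64(459.0), np.float64(104.0)]]
4 0 1.699 org [569.5 310. ] tool [581.9 198.6] corners [[np.float64(693.0), np.float64(413.0)], [np.float64(715.0), np.float64(242.0)], [np.float64(424.0), np.float64(378.0)], [np.float64(446.0), np.float64(207.0)]]
```

The tightest gap is between the tray's right front corner and the white box edge (x≈746), so I'll hold a small lateral offset until the tray enters. Dragging slowly to the first waypoint.

```bash

python3 -m handwheel '[[0,0,-0.004,6,2,0,1],[0,0,-0.008,12,4,0,1],[0,0,-0.009,16,5.5,0,1],[0,0,-0.009,18,6.5,0,1],[0,0,-0.009,18,6.5,0,1],[0,0,-0.009,18,6.5,0,1],[0,0,-0.005,12,4,0,1],[0,0,-0.002,4,1.5,0,1]]' 60
python3 -m handwheel '[[0,0,0,0,0,0,1]]'
python3 -c "
from h import *
go(598.9,0.2,21.8,1.685);s=cap('scene','sc22');t=cap('top','top22')
cv2.imwrite('pics/sz22.png',cv2.resize(s[140:300,230:480],None,fx=3.2,fy=3.2,interpolation=cv2.INTER_CUBIC))"
```

```text
time: 44.38
tool_pos: [597.8, 1.5, 21.9]
tcp_rot: [0.665, 0.747, -0.001, -0.001]
ft_force: [-1.7, -5.5, 1.3]
finger_gap: 6.7
time: 44.5
tool_pos: [597.8, 1.6, 21.8]
tcp_rot: [0.666, 0.746, -0.0, -0.001]
ft_force: [0.6, 5.0, 1.5]
finger_gap: 6.9
t 44.5 pos [597.8   1.6  21.8] yaw 1.6852 tilt [-0.0027  0.0013] gap 6.9 F [0.6 5.  1.5]
tool shift now: [-1.5  0.9  0. ]
turn: [-0.002 -0.002  0.   ] shift after turn: [-1.5  0.9  0. ]
```

View pics/sz22.png

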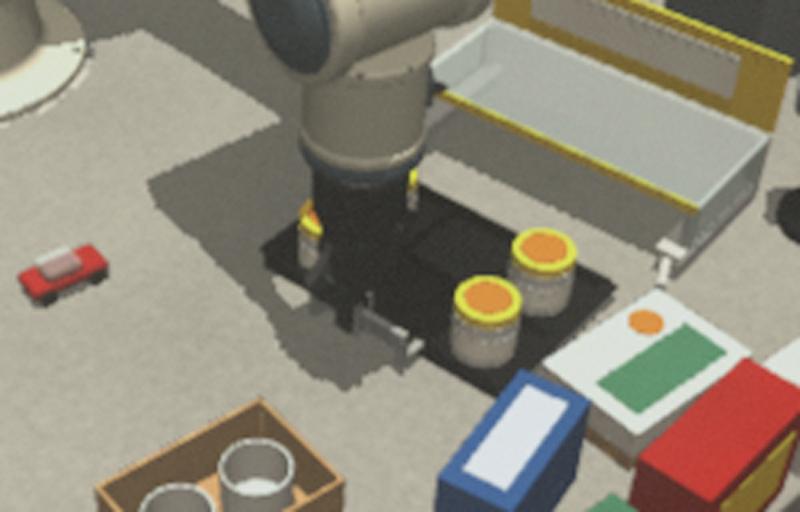

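View pics/top22.png

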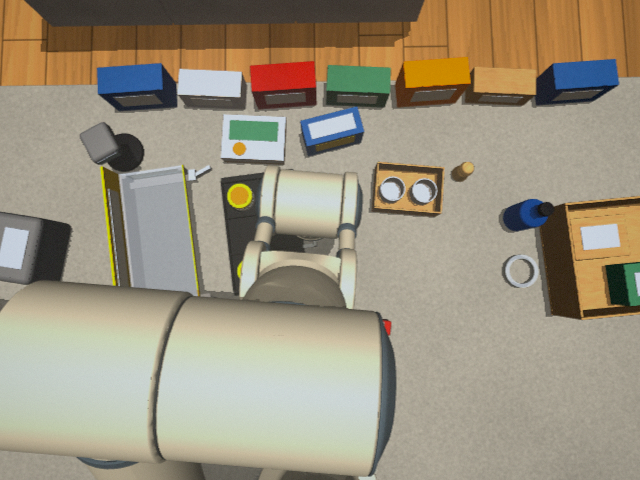

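The tray follows the gripper, and its rear edge shows at (222,177)–(238,293) in the top view. I'll measure that edge.

```bash
python3 - <<'E'
from h import *
t=cv2.imread("pics/top22.png")
cv2.imwrite("pics/tz22.png",cv2.resize(t[150:320,90:290],None,fx=4,fy=3.5,interpolation=cv2.INTER_CUBIC))
g=cv2.cvtColor(t,cv2.COLOR_BGR2GRAY)
# rear edge: left boundary of dark tray per row
pts=[]
for r in range(190,285,3):
    row=g[r,205:245].astype(int)
    i=np.where((row[:-1]>=75)&(row[1:]<75))[0]
    if len(i): pts.append((205+i[0]+1,r))
P=np.array([onz("top",p,17)[:2] for p in pts])
v,_,_,_=0,0,0,0
l=cv2.fitLine(P.astype(np.float32),cv2.DIST_HUBER,0,.01,.01).ravel()
a=np.arctan2(l[1],l[0]);print("rear edge dir",(a%np.pi),"-> yaw",(a+np.pi/2)%np.pi,"pt",l[2:])
D=np.array([570,306.]);x=np.array([np.cos(1.699),np.sin(1.699)])
print("rear edge disp x",(l[2:]-D)@x)
E
```

```text
rear edge dir 0.11714445 -> yaw 1.6879408 pt [576.3138  192.41301]
rear edge disp x -113.46203445176262
```

View pics/tz22.png

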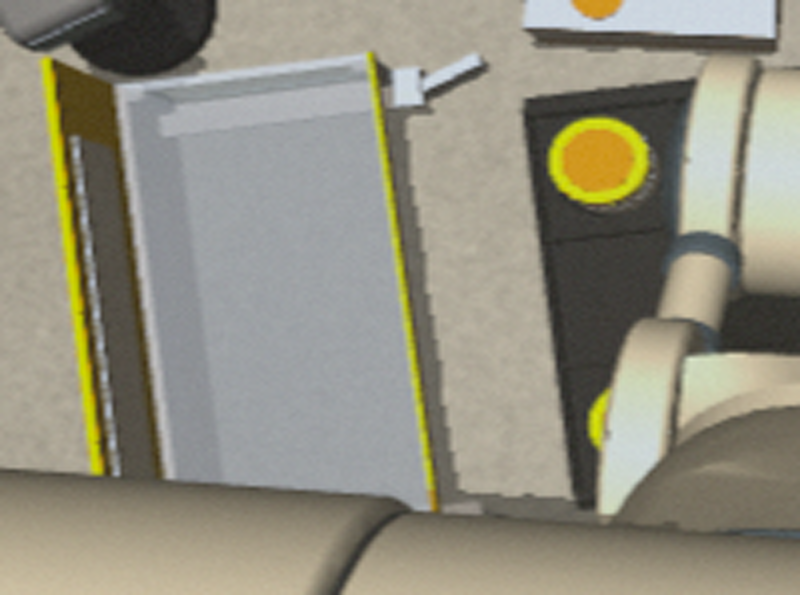

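```bash
python3 - <<'E'
from h import *
D=np.array([570,306.]);a=1.699;x=np.array([np.cos(a),np.sin(a)]);y=np.array([-np.sin(a),np.cos(a)])
for p in [(90+525/4,150+98/3.5),(90+578/4,150+507/3.5)]:
    w=onz("top",p,17);d=w[:2]-D;print(w.round(1),d@x,d@y)
for nm,p,z in [("tip",(90+485/4,150+62/3.5),20),("post",(90+425/4,150+88/3.5),26)]:
    w=onz("top",p,z);d=w[:2]-D;print(nm,w.round(1),d@x,d@y)
E
```

```text
[711.6 206.9  17. ] -116.38963441042614 -127.71758583729816
[444.  176.1  17. ] -112.73737836720258 141.62070136140193
tip [735.3 229.4  20. ] -97.13938603107695 -154.13673746431093
post [717.1 262.2  26. ] -62.29449243103663 -140.3334030978452
```

The tray is 7 mm off laterally, as planned, and square to about 0.01 rad. Moving into the flare.

```bash

python3 -m handwheel '[[0,0,-0.003,5,1,0,1],[0,0,-0.003,9,1.7,0,1],[0,0,-0.004,11,2,0,1],[0,0,-0.004,10,1.7,0,1],[0,0,0,6,1,0,1],[0,0,0,2.5,0.4,0,1],[0,0,0,0,0,0,1],[0,0,0,0,0,0,1]]' 60
python3 -c "
from h import *
go(600.6,45.8,21.8,1.699);s=cap('scene','sc23');t=cap('top','top23')
cv2.imwrite('pics/tz23.png',cv2.resize(t[150:320,90:290],None,fx=4,fy=3.5,interpolation=cv2.INTER_CUBIC))
cv2.imwrite('pics/sz23.png',cv2.resize(s[120:280,280:490],None,fx=3.7,fy=3.7,interpolation=cv2.INTER_CUBIC))"
```

```text
time: 45.6
tool_pos: [600.2, 45.1, 21.9]
tcp_rot: [0.66, 0.751, -0.001, -0.001]
ft_force: [0.7, -0.1, 1.1]
finger_gap: 6.7
t 45.6 pos [600.2  45.1  21.9] yaw 1.6988 tilt [-0.0029  0.0009] gap 6.7 F [ 0.7 -0.1  1.1]
tool shift now: [0.6 0.5 0.1]
turn: [-0.003 -0.001 -0.   ] shift after turn: [0.6 0.5 0.1]
```

View pics/tz23.png

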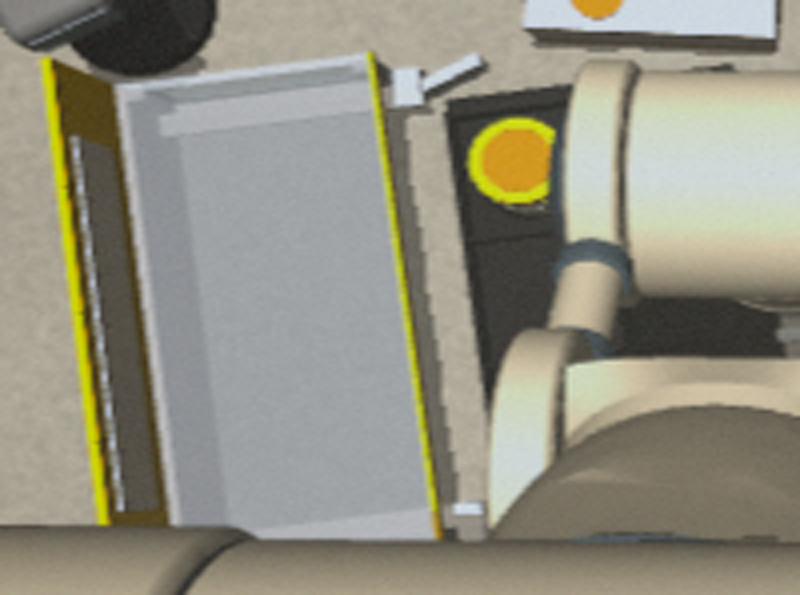

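View pics/sz23.png

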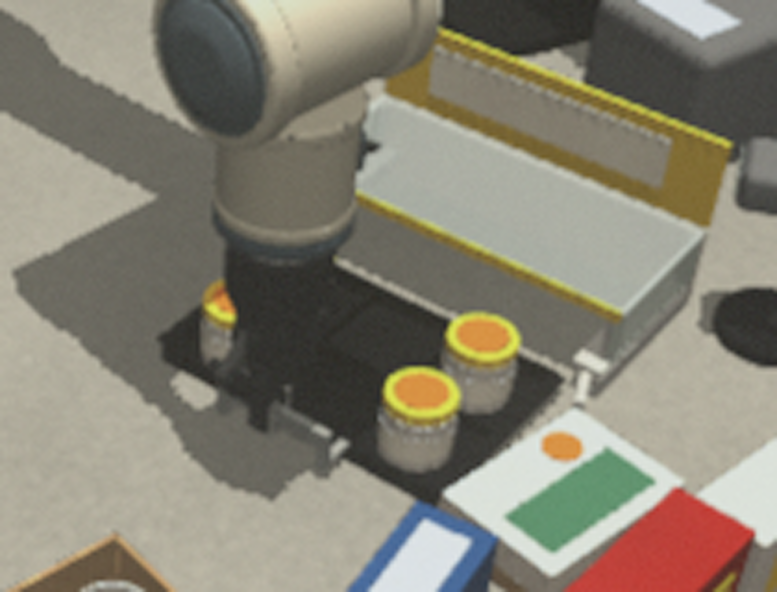

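```bash
python3 - <<'E'
from h import *
D=np.array([570,306.]);a=1.699;x=np.array([np.cos(a),np.sin(a)]);y=np.array([-np.sin(a),np.cos(a)])
W=[]
for p in [(90+447/4,150+100/3.5),(90+485/4,150+385/3.5)]:
    w=onz("top",p,17);d=w[:2]-D;W.append(w);print(w.round(1),d@x,d@y)
e=(W[0]-W[1])[:2];print("yaw",np.arctan2(e[1],e[0])+np.pi/2)
e=[(90+372/4,150+55/3.5),(90+438/4,150+530/3.5)]
W=[onz("top",p,78)[:2] for p in e];v=W[0]-W[1];print("hood yaw",np.arctan2(v[1],v[0])+np.pi/2, np.linalg.norm(v))
E
```

```text
[710.9 251.8  17. ] -71.80978646278983 -132.7879842868218
[523.2 228.8  17. ] -70.53764993186915 56.273979357724166
yaw 1.6922714264242795
hood yaw 1.700218222587773 296.27002892803824
```

The tray is about 1–2 mm off centre with roughly 0.005 rad of yaw error. I'll trim both and continue slowly, watching for side forces from the runners.

```bash

python3 -m handwheel '[[0,0,-0.002,3,1.3,0,1],[0,0,0,5,0,0,1],[0,0,0,5,0,0,1],[0,0,0,5,0,0,1],[0,0,0,0,0,0,1]]' 60
python3 -m handwheel '[[0,0,0,5,0,0,1],[0,0,0,6,0,0,1],[0,0,0,6,0,0,1],[0,0,0,0,0,0,1]]' 60
```

```text
time: 46.32
tool_pos: [599.1, 63.4, 21.8]
tcp_rot: [0.66, 0.752, -0.001, -0.001]
ft_force: [1.5, 1.0, 0.5]
finger_gap: 6.9
time: 46.82
tool_pos: [596.8, 80.4, 21.8]
tcp_rot: [0.66, 0.752, -0.001, -0.002]
ft_force: [0.4, 3.7, 0.0]
finger_gap: 7.0
```

No side force with the tray in the straight runners. Continuing.

```bash

python3 -m handwheel '[[0,0,0,6,0,0,1],[0,0,0,8,0,0,1],[0,0,0,8,0,0,1],[0,0,0,8,0,0,1],[0,0,0,6,0,0,1],[0,0,0,0,0,0,1]]' 60
python3 -m handwheel '[[0,0,0,6,0,0,1],[0,0,0,8,0,0,1],[0,0,0,8,0,0,1],[0,0,0,8,0,0,1],[0,0,0,6,0,0,1],[0,0,0,0,0,0,1]]' 60
python3 -c "
from h import *
go(581.9,198.6,21.8,1.699);s=cap('scene','sc24');t=cap('top','top24')
cv2.imwrite('pics/tz24.png',cv2.resize(t[150:320,90:290],None,fx=4,fy=3.5,interpolation=cv2.INTER_CUBIC))
cv2.imwrite('pics/sz24.png',cv2.resize(s[120:280,280:490],None,fx=3.7,fy=3.7,interpolation=cv2.INTER_CUBIC))"
```

```text
time: 47.58
tool_pos: [592.0, 116.3, 21.9]
tcp_rot: [0.66, 0.752, -0.001, -0.002]
ft_force: [-0.4, 5.7, -0.1]
finger_gap: 6.9
time: 48.32
tool_pos: [587.3, 152.1, 21.9]
tcp_rot: [0.66, 0.752, -0.001, -0.002]
ft_force: [-0.2, 4.4, -3.0]
finger_gap: 6.7
t 48.33 pos [587.3 152.1  21.9] yaw 1.7011 tilt [-0.0034  0.0014] gap 6.7 F [-0.2  4.4 -3. ]
tool shift now: [46.8  0.7  0.1]
turn: [-0.003 -0.002  0.002] shift after turn: [46.8  0.6  0.1]
```

View pics/tz24.png

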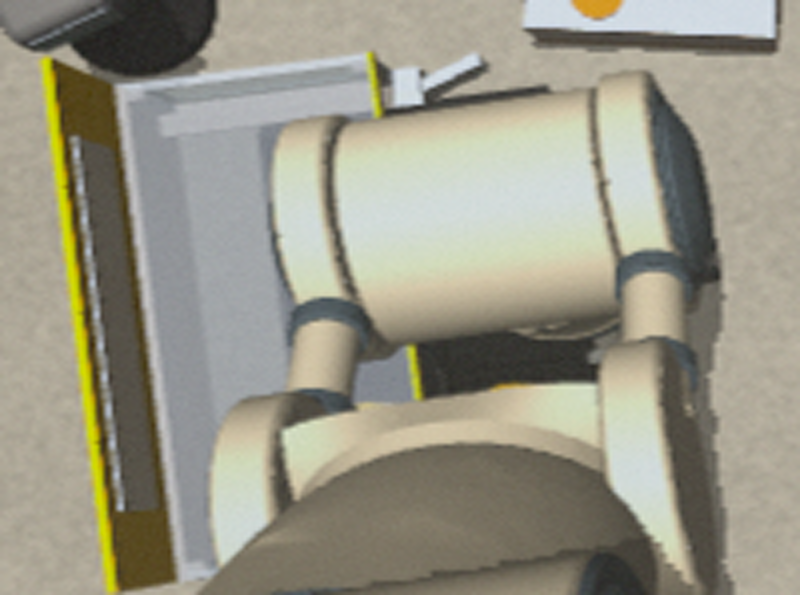

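View pics/sz24.png

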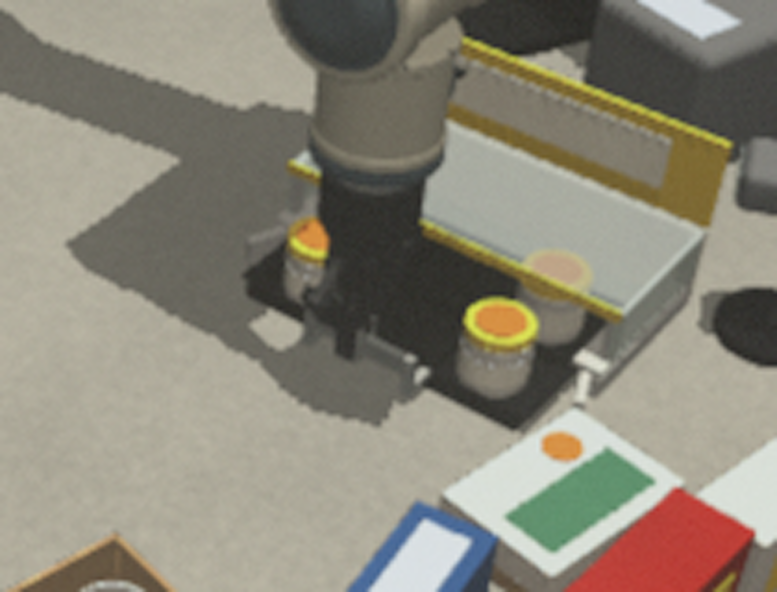

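The rear pots are under the hood with clearance. Continuing to the stop.

```bash

python3 -m handwheel '[[0,0,0,5,0,0,1],[0,0,0,7,0,0,1],[0,0,0,8,0,0,1],[0,0,0,8,0,0,1],[0,0,0,6,0,0,1],[0,0,0,4,0,0,1],[0,0,0,0,0,0,1]]' 60
python3 -m handwheel '[[0,0,0,3,0,0,1],[0,0,0,3,0,0,1],[0,0,0,0,0,0,1]]' 60
```

```text
time: 49.3
tool_pos: [582.4, 189.7, 21.9]
tcp_rot: [0.66, 0.752, -0.001, -0.002]
ft_force: [0.0, 2.2, -4.8]
finger_gap: 6.6
time: 49.68
tool_pos: [581.8, 195.3, 22.0]
tcp_rot: [0.66, 0.752, -0.001, -0.001]
ft_force: [-0.6, 1.0, -5.1]
finger_gap: 6.7
```

```bash

python3 -m handwheel '[[0,0,0,2,0,0,1],[0,0,0,0,0,0,1]]' 60
python3 -m handwheel '[[0,0,0,2,0,0,1],[0,0,0,0,0,0,1]]' 60
python3 -m handwheel '[[0,0,0,2,0,0,1],[0,0,0,0,0,0,1]]' 60
```

```text
time: 49.92
tool_pos: [581.5, 197.2, 22.0]
tcp_rot: [0.66, 0.752, -0.001, -0.001]
ft_force: [-0.4, -2.0, -4.7]
finger_gap: 6.8
time: 50.18
tool_pos: [581.3, 199.2, 22.0]
tcp_rot: [0.66, 0.752, -0.001, -0.001]
ft_force: [0.5, -1.0, -3.7]
finger_gap: 6.7
time: 50.42
tool_pos: [581.0, 201.2, 22.0]
tcp_rot: [0.66, 0.752, -0.001, -0.001]
ft_force: [0.7, -0.5, -5.4]
finger_gap: 6.4
```

```bash

python3 -m handwheel '[[0,0,0,2,0,0,1],[0,0,0,0,0,0,1]]' 60
python3 -m handwheel '[[0,0,0,1.5,0,0,1],[0,0,0,0,0,0,1]]' 60
python3 -m handwheel '[[0,0,0,1,0,0,1],[0,0,0,0,0,0,1]]' 60
```

```text
time: 50.68
tool_pos: [581.4, 202.2, 22.2]
tcp_rot: [0.659, 0.752, -0.001, -0.001]
ft_force: [4.3, -11.8, -2.3]
finger_gap: 6.9
time: 50.92
tool_pos: [581.4, 202.3, 22.2]
tcp_rot: [0.659, 0.752, -0.001, -0.0]
ft_force: [5.9, -25.0, -1.1]
finger_gap: 6.5
time: 51.18
tool_pos: [581.4, 202.3, 22.2]
tcp_rot: [0.659, 0.752, -0.002, 0.0]
ft_force: [6.8, -35.0, 0.1]
finger_gap: 6.8
```

The tray hit the stop at tool y=202.3: the force rose to 35 N with no further motion. Relieving the push, then letting go and rising.

```bash

python3 -m handwheel '[[0,0,0,-2.5,0,0,1],[0,0,0,0,0,0,1]]' 60
python3 -m handwheel '[[0,0,0,0,0,0,0.6],[0,0,0,0,0,0,0.6],[0,0,0,0,0,0,0.6]]' 30
python3 -m handwheel '[[0,0,0,0,0,-8,0.6],[0,0,0,0,0,-15,0.6],[0,0,0,0,0,-20,0.6],[0,0,0,0,0,-50,0.6],[0,0,0,0,0,-50,0.6],[0,0,0,0,0,0,0.6]]' 30
```

```text
time: 51.42
tool_pos: [581.4, 202.2, 22.2]
tcp_rot: [0.66, 0.752, -0.001, -0.001]
ft_force: [4.1, -12.4, -2.5]
finger_gap: 6.8
time: 51.8
tool_pos: [580.8, 203.3, 22.1]
tcp_rot: [0.66, 0.752, -0.001, -0.001]
ft_force: [0.3, 0.5, -0.9]
finger_gap: 16.7
time: 52.55
tool_pos: [583.4, 203.5, 170.2]
tcp_rot: [0.66, 0.752, 0.003, 0.001]
ft_force: [0.6, 0.3, -0.1]
finger_gap: 16.8
```

```bash

python3 -m handwheel '[[0,0,0,-40,-5,-40,0.6],[0,0,0,-61,-10,0,0.6],[0,0,0,-61,-10,0,0.6],[0,0,0,-61,-10,0,0.6],[0,0,0,-61,-10,0,0.6],[0,0,0,-61,-10,0,0.6],[0,0,0,-61,-10,0,0.6],[0,0,0,0,0,0,0.6]]' 30
python3 -c "
from h import *
go(560,-280,200);s=cap('scene','sc25');t=cap('top','top25')
cv2.imwrite('pics/tz25.png',cv2.resize(t[150:320,90:290],None,fx=4,fy=3.5,interpolation=cv2.INTER_CUBIC))
cv2.imwrite('pics/sz25.png',cv2.resize(s[120:280,280:490],None,fx=3.7,fy=3.7,interpolation=cv2.INTER_CUBIC))"
```

```text
time: 53.55
tool_pos: [569.0, -212.2, 204.7]
tcp_rot: [0.661, 0.75, -0.001, -0.001]
ft_force: [0.7, 1.3, -0.1]
finger_gap: 17.1
t 53.55 pos [ 569.  -212.2  204.7] yaw 1.6966 tilt [-0.0028  0.    ] gap 17.1 F [ 0.7  1.3 -0.1]
tool shift now: [-66.1 -17.4   4.7]
```

View pics/tz25.png

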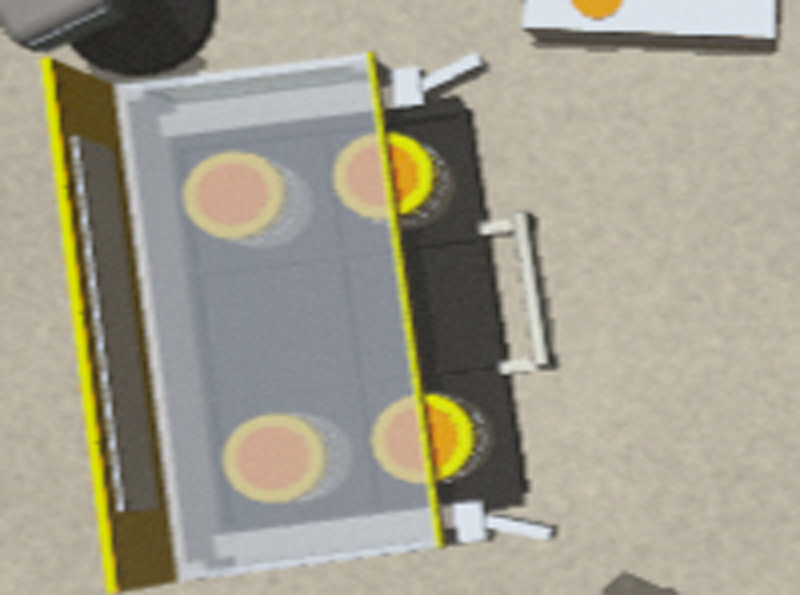

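View pics/sz25.png

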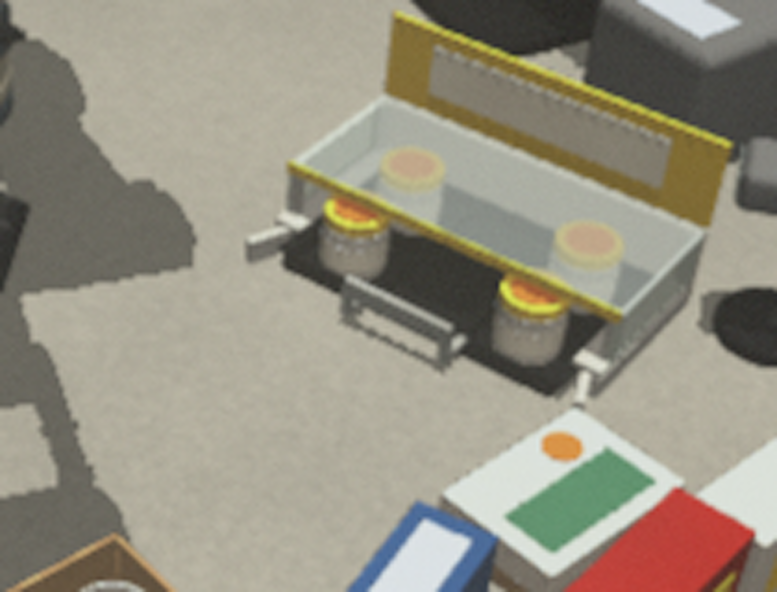

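View pics/top25.png

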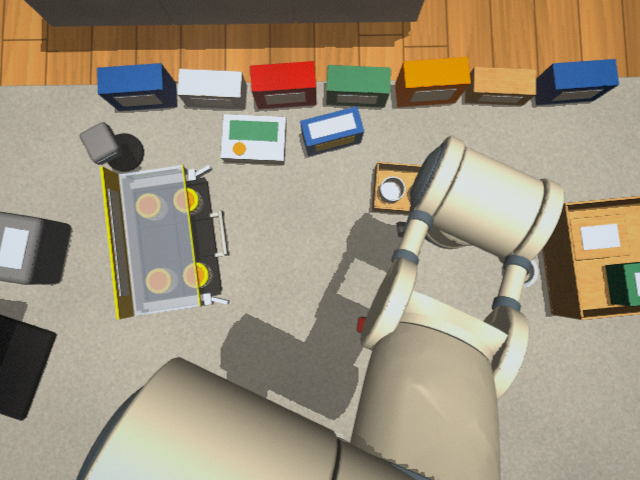

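The tray is in the bay with all four pots upright and the bar sticking out at (523–545, 215–365). I'll check the depth, centring and squareness numerically.

```bash
python3 - <<'E'
from h import *
D=np.array([570,306.]);a=1.699;x=np.array([np.cos(a),np.sin(a)]);y=np.array([-np.sin(a),np.cos(a)])
def q(nm,p,z):
    w=onz("top",(90+p[0]/4,150+p[1]/3.5),z);d=w[:2]-D;print(nm,w.round(1),"disp",(d@x).round(1),(d@y).round(1));return w
A=q("bar1",(523,215),46);B=q("bar2",(546,367),46)
C=q("front1",(470,103),17);E=q("front2",(525,502),17)
F=q("rear1",(176,140),17);G=q("rear2",(215,525),17)
for u,v in((A,B),(C,E),(F,G)):
    e=(u-v)[:2];print("yaw",np.arctan2(e[1],e[0])+np.pi/2)
H=q("hoodf1",(370,55),78);I=q("hoodf2",(438,545),78)
q("tip1",(485,60),20);q("tip2",(552,535),20)
for k,p in {"a":(233,196),"b":(384,176),"c":(273,458),"d":(423,437)}.items(): q("lid "+k,p,58)
E
```

```text
bar1 [629.9 201.8  46. ] disp -111.0 -46.1
bar2 [533.  188.7  46. ] disp -111.6 51.7
front1 [708.7 238.5  17. ] disp -84.7 -128.9
front2 [447.6 205.9  17. ] disp -83.6 134.2
rear1 [686.5 407.   17. ] disp 85.3 -128.5
rear2 [435.7 380.   17. ] disp 90.6 123.8
yaw 1.7047237468111498
yaw 1.695031497019604
yaw 1.6779983550121031
hoodf1 [727.3 278.9  78. ] disp -47.0 -152.5
hoodf2 [424.4 239.5  78. ] disp -47.4 152.9
tip1 [736.6 229.4  20. ] disp -97.3 -155.5
tip2 [426.5 190.1  20. ] disp -96.6 157.2
lid a [642.8 359.   58. ] disp 43.3 -78.9
lid b [654.2 276.   58. ] disp -40.5 -79.7
lid c [478.2 334.4  58. ] disp 39.9 87.4
lid d [489.9 253.1  58. ] disp -42.2 86.2
```

The tip and front-edge readings carry about 2 mm of bias and put the tray at about x≈1–4 mm. The threshold is −1 mm, so I'll measure the front edge and the runner stubs at subpixel level and compare with the picture taken before insertion.

```bash
python3 - <<'E'
from h import *
D=np.array([570,306.]);a=1.699;x=np.array([np.cos(a),np.sin(a)]);y=np.array([-np.sin(a),np.cos(a)])
ims=[cap("top") for _ in range(4)];t=np.mean(ims,0)
cv2.imwrite("pics/top26.png",t.astype(np.uint8))
g=cv2.cvtColor(t.astype(np.float32),cv2.COLOR_BGR2GRAY)
def edge(g,rows,c0,c1,sgn):
    pts=[]
    for r in rows:
        l=g[r,c0:c1];lo,hi=np.percentile(l,8),np.percentile(l,92);m=(lo+hi)/2
        idx=np.where((l[:-1]-m)*(l[1:]-m)<=0)[0]
        idx=[i for i in idx if (l[i+1]-l[i])*sgn>0]
        if idx: i=idx[-1]; pts.append((c0+i+(m-l[i])/(l[i+1]-l[i]),r))
    return pts
def line(P):
    l=cv2.fitLine(np.array(P,np.float32),cv2.DIST_HUBER,0,.01,.01).ravel();return l
# current: front wall edge rows 180..290 excluding bracket rows
fr=[(p,r) for p,r in edge(g,list(range(184,209))+list(range(222,250))+list(range(262,288)),203,222,1)]
W=np.array([onz("top",p,17)[:2] for p in fr]);l=line(W)
print("front edge n",len(W),"disp x",np.median((W-D)@x),"yaw",(np.arctan2(l[1],l[0])%np.pi)+np.pi/2)
# bar edge right
br=edge(g,range(214,252),218,236,1)
W=np.array([onz("top",p,46)[:2] for p in br]);print("bar right-edge disp x",np.round(np.percentile((W-D)@x,[10,50,90]),1))
# reference: in initial picture tray, front edge vs lids/rear edge
t0=cv2.imread("pics/top19.png").astype(np.float32);g0=cv2.cvtColor(t0,cv2.COLOR_BGR2GRAY)
f0=edge(g0,list(range(185,212))+list(range(225,250)),335,356,1)
r0=edge(g0,range(190,290),262,285,-1)
Wf=np.array([onz("top",p,17)[:2] for p in f0]);Wr=np.array([onz("top",p,17)[:2] for p in r0])
xa=np.array([np.cos(1.63),np.sin(1.63)]);yb=np.array([-np.sin(1.63),np.cos(1.63)])
lf=line(Wf);lr=line(Wr);print("yaws",[(np.arctan2(q[1],q[0])%np.pi)+np.pi/2 for q in(lf,lr)],"front",np.median(Wf@xa),"rear",np.median(Wr@xa),"len",np.median(Wr@xa)-np.median(Wf@xa))
L=[e[0] for e in lids(t0.astype(np.uint8)) if 270<e[0][0]<345 and 180<e[0][1]<300]
C=np.array([onz("top",p,58)[:2] for p in L]);print("lids - front (initial)",np.sort((C@xa-np.median(Wf@xa)).round(1)))
E
```

```text
front edge n 79 disp x -85.18423120095616 yaw 1.7029786
bar right-edge disp x [-118.8 -117.5 -117. ]
yaws [np.float32(1.6266395), np.float32(1.6280092)] front -113.33998273846763 rear 58.24781379790253 len 171.58779653637015
lids - front (initial) [ 41.8  42.1 122.5 125. ]
```

```bash
python3 - <<'E'
from h import *
s=np.mean([cap("scene") for _ in range(3)],0).astype(np.uint8)
cv2.imwrite("pics/sz26.png",cv2.resize(s[125:230,345:480],None,fx=5.8,fy=5.6,interpolation=cv2.INTER_CUBIC))
E
```

```text
(no output)
```

View pics/sz26.png

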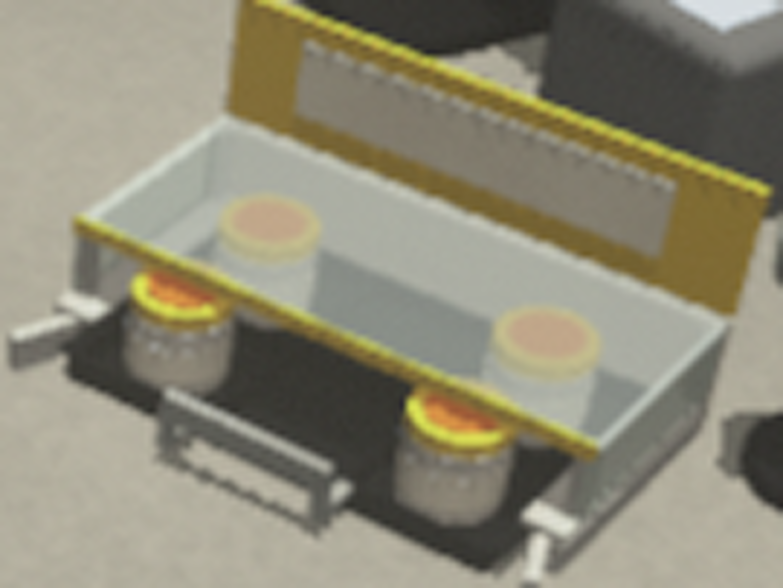

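```bash
python3 - <<'E'
from h import *
a0=cv2.imread("pics/top0.png").astype(int).sum(2);b=cv2.imread("pics/top26.png").astype(int).sum(2)
for r in (235,245,255):
    print(r,"before",a0[r,118:150]//3);print(r,"after ",b[r,118:150]//3)
D=np.array([570,306.]);x=np.array([np.cos(1.699),np.sin(1.699)]);y=np.array([-np.sin(1.699),np.cos(1.699)])
for z in(0,17,78):
    for l in (-20,0,20,40):
        w=D+90*x+l*y;print(z,l,proj("top",[*w,z]).round(1),end=" ")
    print()
E
```

```text
235 before [ 80  79  81  80  76  64  60 139 196 186 165 155 152 152 151 151 152 151
 152 150 151 154 162 166 167 171 167 169 164 168 171 169]
235 after  [ 83  82  82  82  76  63  58 142 199 191 170 154 155 155 156 155 155 154
 153 145 139 136 135 138 141 139 139 140 140 140 140 141]
245 before [ 83  81  81  82  79  73  63  60 135 192 184 163 150 152 152 151 154 150
 149 151 152 151 154 165 172 166 166 167 170 170 166 167]
245 after  [ 81  82  82  82  83  77  65  59 136 196 189 167 156 155 156 156 155 156
 154 153 147 140 135 133 137 141 140 140 141 141 140 141]
255 before [ 83  79  81  81  82  83  76  66  58 116 179 186 165 150 153 151 153 153
 154 150 153 152 148 154 161 166 165 169 168 169 166 170]
255 after  [ 82  81  82  81  83  81  78  64  59 118 180 192 170 156 155 156 154 155
 155 155 154 148 139 136 132 136 140 140 140 141 140 140]
0 -20 [139.9 237.5] 0 0 [140.8 246. ] 0 20 [141.7 254.6] 0 40 [142.7 263.2] 
17 -20 [137.1 236.9] 17 0 [138.  245.6] 17 20 [139.  254.3] 17 40 [139.9 263. ] 
78 -20 [126.3 234.6] 78 0 [127.3 243.8] 78 20 [128.3 253. ] 78 40 [129.3 262.3]
```

The tray's rear edge is at column 138.3. The panel face should project to 138.0 at 17 mm height, so the tray sits against the panel to within about 1 mm. One last look at the box and the other goods before handing in.

```bash

python3 -m handwheel '[[0,0,0,-40,-50,0,0.6],[0,0,0,-40,-45,0,0.6],[0,0,0,0,0,0,0.6],[0,0,0,0,0,0,0.6]]'
python3 -c "
from h import *
go(560,-280,200);cap('scene','sc27')"
```

```text
time: 54.5
tool_pos: [487.1, -298.4, 205.0]
tcp_rot: [0.66, 0.751, -0.001, -0.001]
ft_force: [-0.4, 1.0, -0.5]
finger_gap: 17.1
t 54.5 pos [ 487.1 -298.4  205. ] yaw 1.7007 tilt [-0.0027  0.0009] gap 17.1 F [-0.4  1.  -0.5]
tool shift now: [ 8.8 74.7  4.8]
```

View pics/sc27.png

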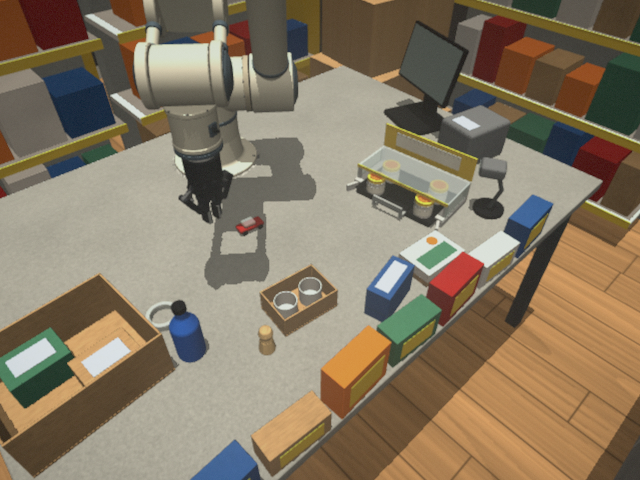

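Both empties are in the box at (285,300) and (310,288). The tray with its four pots is in the display, the other goods are where they were, and the arm is clear. Handing in.

```bash
python3 -c "
from plant import arm
print(arm.hand_in())"
```

```text
the job is handed in; nothing more can be done
None
```

The job is done and handed in at about 54.5 s. The two empties went into the returns box. The four full pots were stood in the tray's corner cells and each lid pressed home. The tray was then slid into the display by its pull bar, stopped against the back panel, and released.

**Last checks:**
- **Lids:** each press came to a firm stop at about 58 mm, which is 55 mm plus the 3 mm tray floor.
- **Back panel:** the push met a hard stop, rising to 35 N with no further motion. The rear edge seen from above lies within about 1 mm of the panel.
- **Squareness and centring:** the tray is square to about 0.004 rad and about 3 mm off the middle by my reading.
- **Other goods:** both empties are in the box, the car, bottle, tape, game and doll look unmoved, and the arm is clear.

**Disagreements:** three readings of the tray's final x differed. The front edge gave about 1 mm, the rear edge about 3 mm, and the arm's own position about 7 mm, against a nominal 4 mm. I trusted the hard stop and the rear-edge reading. Triangulated lid heights came out about 5 mm low, so I took heights from contact instead.

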